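Fetch the load weight from behind the containers

TASK

Load the tester with the big steel weight that stands at the back of the white storage board, boxed in by three tall containers. First move all three containers off the board into the green side tray, standing upright, without disturbing the weight; then set the big weight into the round dish of the loading stand; then put each container back upright in the middle of the mat it came from, the one of its own shape. Do not move the small weight and do not tip anything over.

Things in the scene. Friction and masses are not known exactly. Their poses are not given: they have to be found in the camera images.
- canister: Round steel canister standing upright, 46 mm in diameter, 103 mm high, with a dark lid 49 mm wide above that up to 115 mm and a flat lid grip up to 121 mm. Origin: centre of the underside; z up. It starts standing on the round mat. About 0.3 kg.
- square_bottle: Plain white plastic bottle standing upright, 42 x 42 mm in plan (x by y), body 102 mm high, then a grey round cap 28 mm wide up to 120 mm. Origin: centre of the underside; z up. It starts standing on the square mat, its sides roughly parallel to the mat's. About 0.2 kg.
- oblong_bottle: Plain white plastic bottle standing upright, 34 x 56 mm in plan (x by y), body 102 mm high, then a grey round cap 28 mm wide up to 120 mm. Origin: centre of the underside; z up. It starts standing on the oblong mat, its sides roughly parallel to the mat's. About 0.2 kg.
- big_weight: The larger of two steel weights: a cylinder 50 mm in diameter and 36 mm high, 52 mm high with its 16 mm knob; about 0.6 kg. Origin: centre of the underside. Starts on the storage board (8 mm above the bench), about 62 mm from the axis of a container on either side and one in front; the back rail (63 mm above the bench) is 58 mm behind its axis.
- small_weight: The smaller weight, same form, 32 mm in diameter, 40 mm high in all, standing on the bench in the open. Not needed; leave it where it is. Origin: centre of the underside.
- load_stand: Loading stand: white block 125 x 115 mm on rubber feet, fixed. On its top is a round aluminium dish, inner diameter 70 mm, in the middle: dish floor 44 mm and rim 49 mm above the bench. Origin: on the bench under the centre of the dish; z up.
- side_tray: Green open tray, fixed, 290 mm long (its x) by 120 mm wide (its y), walls 4 mm thick and 22 mm high, inner floor about 4 mm above the bench. Empty at the start. Room for the three containers in a row along its x, about 80 mm apart. Origin: on the bench under its centre.
- round_mat: Round, 66 mm in diameter, 3 mm thick black mat, fixed on a white storage board (board 200 x 280 mm, top 8 mm above the bench). Origin: centre of the underside, 8 mm above the bench; its top is 3 mm higher. The canister starts on it and belongs on it. All mats have the same yaw; their x points to the grey back rail of the board.
- square_mat: Square, 60 x 60 mm, 3 mm thick black mat, fixed on a white storage board (board 200 x 280 mm, top 8 mm above the bench). Origin: centre of the underside, 8 mm above the bench; its top is 3 mm higher. The square bottle starts on it and belongs on it. All mats have the same yaw; their x points to the grey back rail of the board.
- oblong_mat: Oblong, 50 x 72 mm (x by y), 3 mm thick black mat, fixed on a white storage board (board 200 x 280 mm, top 8 mm above the bench). Origin: centre of the underside, 8 mm above the bench; its top is 3 mm higher. The oblong bottle starts on it and belongs on it. All mats have the same yaw; their x points to the grey back rail of the board.
Not all that is in view belongs to the job. Leave any red look-alike of the oblong_bottle alone.

How it is judged:
By the outcome, as a careful person would: the job done as asked, in the order asked, and still so for the second after the job is handed in, with the robot touching nothing.
It also fails if it takes over 136 s, if anything falls off the work surface, if the arm or the gripper's body presses on something with over 40 N, if the wrist force passes 120 N, or if a joint passes its speed limit or range.

ROBOT

A 7-joint arm with a two-finger parallel gripper is mounted at the origin on the work surface. World frame = base frame: x ahead of the robot, y to its left, z up, the work surface at z = 0. Lengths are in m, angles in rad, forces in N, time in s.
With the tool pointing down it reaches from about 0.425 to 1.025 m from the base axis. Payload 9.4 kg.
Tool frame: the origin (TCP) lies at the very end of the fingers, on their centre line; the grasp point (between the pads) lies 19 mm behind it; z points along the fingers, y is the line along which they close (so a half turn about z gives the same grasp; the last joint's range is limited). The gripper opens to 85 mm and grips with 20 to 120 N. Pads are 22 mm wide; open, the fingers measure 114 mm over their backs; the gripper's body (76 mm by 85 mm) begins 54 mm behind the grasp point. The pads swing forward as they close: fully open they stand 13 mm farther back than shut.
Start: joints at [1.105, 0.599, -0.003, 1.599, 0.002, 0.943, -0.08], TCP at [0.275, -0.671, 0.231] pointing down, gripper open.
Joint ranges: [-2.57, 2.57], [-0.35, 1.97], [-1.29, 1.29], [0.11, 2.56], [-1.05, 4.19], [0.11, 1.86], [-2.63, 2.63]. Speed limits (rad/s): [2.22, 2.22, 3.01, 3.01, 3.14, 3.14, 3.14].

INTERFACE

Orientations are given as a unit quaternion [w, x, y, z].
In Python, from cell import monitor, eyes, job_done gives the robot as it stands.
- The arm moves only by the tool move_arm, never from a script. Its argument "deltas" is a list of rows, each an object of numbers: "tx", "ty", "tz": the shift along the tool's x, y, z in mm; "spin": the turn about the tool's z in rad. A call has 1 to 20 rows; each row shifts and turns the commanded pose from where the row before left it, along the tool's axes as they then stand; what a row does not reach is not made up. A row lasts 1/10 s, in which the tool goes at most 50 mm and 8.59 degrees, less where a joint would pass 70% of its speed; a pose out of reach is approached as far as the arm can. A call with a gripper value outside its range is refused whole. "hand" is the closure, from 0 (fully open) to 1 (shut), set as the call begins (left out, the last holds). The fingers move at their own pace and stop on an object; "force" is the grip in N (left out, the last holds). Time passes only in rows, so rows that do not move let the fingers close. It gives the time, the measured TCP pose, the force, the opening and the grip force at its end, in the units of the state.
- monitor.get_obs(): the state, without advancing time (a new reading comes with each control period).
- eyes.camera(name): name is "scene" or "top" or "wrist"; returns a dict with "img" (400x640x3 uint8, red, green, blue), "z_map" (400x640 float32, m along the optical axis (not along the pixel's ray), 0 where there is no reading), "vertical_fov" (degrees; the focal length in pixels is half the picture's height over the tangent of half this angle, whatever the lens; pixels are square), "cx", "cy" (the principal point, pixels), "xyz" and "attitude" of the camera in the world. Camera axes: x right, y down, z forward; pixel columns grow to the right and rows downward; lengths in m; the calibration is good to about 2 mm. A picture is of the moment at which its call begins.
- job_done(): hands the job in; it is judged then, once.
Trained networks look in the newest picture that a camera, given by its name, has taken for a name from the list of things; names that differ only in an ending like _2 or _b are one class to them, and where a whole thing is asked for, a point or a joint stands for the part that bears it (a point fixed in the world has none). Each returns a list of dicts, best first, with "p" (0 to 1); they miss things now and then, are a little off and sometimes report something else, mostly with a low value. They report only what shows in the picture. A call takes as long as a camera call. They do not tell look-alikes from the thing itself.
- eyes.find_in(camera, query): "at" ([column, row] in pixels, amid what is visible of it).
The state is a dict: "time_s": time; "joints": joint angles; "joint_velocities": joint speeds; "effort": joint torques, N m; "tcp_pos": TCP position; "orientation": TCP orientation; "ft_force": force on the tool from outside, world axes, zero at the start; "moment": the same for the moment, N m; "width": opening from 0.0 (shut) to 1.0 (fully open); "grasp_force": force on a finger pad.
Only numpy, scipy, OpenCV 4.12 (cv2) and the standard library are available. Lean on these libraries where they do the work, as an engineer would, in place of code of your own. Each camera call takes 0.05 s, during which the arm holds its last target. There are 200 camera calls.

## Working session

There is one attempt and no reset: what is moved stays moved. The work goes in short steps, Python scripts to look and compute and a tool call to move; the robot and the scene stay as the last step left them, time stands still between calls to the robot, and variables do not carry over. Pictures are saved under pics/ and viewed, at most 14 in all, crops included, and the job is handed in when it is done.

Besides the shell and the picture viewer there is one more tool, called after "Request:" as name([rows], argument=value, ...), one row to a line, values as JSON. move_arm: Moves the arm, as the interface text tells. Its arguments: {"type":"object","properties":{"deltas":{"type":"array","items":{"type":"object","properties":{"tx":{"type":"number"},"ty":{"type":"number"},"tz":{"type":"number"},"spin":{"type":"number"}}}},"hand":{"type":"number"},"force":{"type":"number"}},"required":["deltas"]}

```bash
mkdir -p pics; ls; cat > h.py <<'E'
import numpy as np, cv2
from cell import monitor, eyes, job_done
from scipy.spatial.transform import Rotation as R
def shot(n,save=None):
    c=eyes.camera(n)
    if save: cv2.imwrite('pics/'+save,c['img'][:,:,::-1])
    return c
def cloud(c):
    h,w=c['z_map'].shape; f=h/2/np.tan(np.radians(c['vertical_fov'])/2)
    v,u=np.mgrid[:h,:w]; z=c['z_map']
    P=np.stack([(u-c['cx'])/f*z,(v-c['cy'])/f*z,z],-1)
    a=np.array(c['attitude'])
    M=R.from_quat(a[[1,2,3,0]]).as_matrix() if a.shape==(4,) else a
    W=P@M.T+np.array(c['xyz']); W[z==0]=np.nan
    return W
E
python3 - <<'E'
from h import *
o=monitor.get_obs(); print(o)
for n in('top','scene'):
    c=shot(n,n+'0.png'); W=cloud(c); print(n,c['xyz'],c['attitude'],c['vertical_fov'],c['cx'],c['cy'])
    np.savez(n+'0.npz',W=W,img=c['img'])
    for q in['canister','square_bottle','oblong_bottle','big_weight','small_weight','load_stand','side_tray','round_mat','square_mat','oblong_mat']:
        for d in eyes.find_in(n,q)[:3]:
            u,v=map(int,np.round(d['at'])); print(q,round(d['p'],2),u,v,W[v,u].round(3))
E
```

```text
pics
{'time_s': 0.0, 'joints': array([ 1.10529855,  0.60012722, -0.00253849,  1.60012994,  0.00177191,
        0.94291617, -0.07979417]), 'joint_velocities': array([-0.00103058, -0.00151588,  0.00127105, -0.00063835,  0.00080568,
        0.0007378 ,  0.00093281]), 'effort': array([-1.46639854e-04, -7.76473475e+01,  1.56503823e+00, -2.58018941e+01,
        1.24108657e-02,  8.66308284e-03,  2.60029753e-05]), 'tcp_pos': array([ 0.27463727, -0.67045245,  0.23041549]), 'orientation': array([-7.59904497e-04,  9.81159422e-01,  1.93198253e-01, -2.13093941e-04]), 'ft_force': array([-0.75400379,  0.53036845, -0.22727175]), 'moment': array([-0.02262271,  0.0036066 , -0.0205782 ]), 'grasp_force': 0.0, 'width': 0.9990253350548424}
top [0.47424193 0.01466446 0.80252116] [-0.04596082  0.71411785 -0.69662356  0.05137034] 53.718051580144355 318.41838268027436 204.39829605299045
canister 0.64 445 249 [ 0.501 -0.246  0.009]
canister 0.59 499 200 [ 0.584 -0.304  0.125]
square_bottle 0.88 468 239 [ 0.515 -0.252  0.115]
oblong_bottle 0.9 435 203 [ 0.575 -0.19   0.132]
oblong_bottle 0.78 455 132 [ 0.717 -0
[... 206 characters left out ...]
2 477 212 [ 0.576 -0.309  0.017]
square_mat 0.87 446 247 [ 0.505 -0.247  0.011]
oblong_mat 0.63 410 216 [ 0.565 -0.175  0.015]
scene [ 1.27344891 -0.7202987   0.68526405] [-0.44364953  0.81434291  0.33432378 -0.16807241] 42.433740354770904 321.498108041665 204.30301387326338
canister 0.83 197 251 [ 0.605 -0.336  0.09 ]
square_bottle 0.7 205 216 [ 0.54  -0.27   0.104]
oblong_bottle 0.96 245 225 [ 0.596 -0.216  0.084]
oblong_bottle 0.73 273 278 [ 0.739 -0.27   0.068]
big_weight 0.66 221 254 [ 0.591 -0.276  0.041]
small_weight 0.57 280 190 [ 0.464 -0.005  0.016]
load_stand 0.57 338 210 [ 0.654 -0.004  0.049]
side_tray 0.6 374 173 [0.556 0.249 0.001]
round_mat 0.61 186 284 [ 0.583 -0.356  0.008]
```

```bash
python3 - <<'E'
import cv2
i=cv2.imread('pics/top0.png'); cv2.imwrite('pics/topcrop.png',cv2.resize(i[90:300,380:560],None,fx=2.8,fy=2.8,interpolation=2))
E
```

```text
(no output)
```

View pics/top0.png

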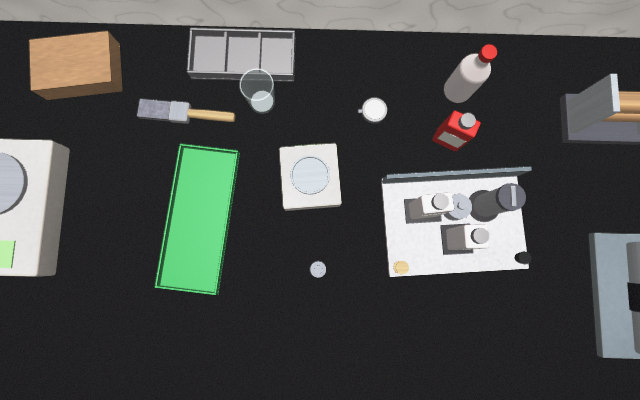

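View pics/scene0.png

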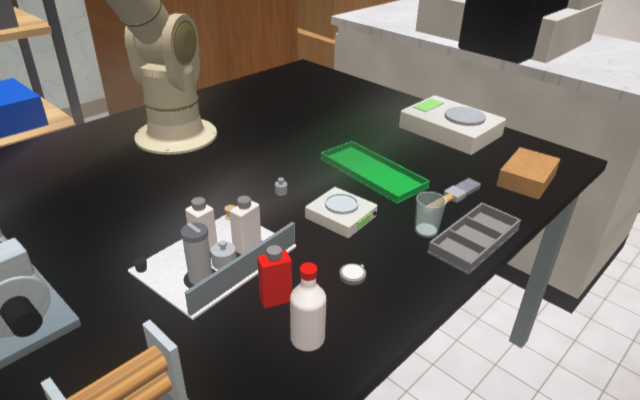

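```bash
sleep 1
```

```text
(no output)
```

View pics/topcrop.png

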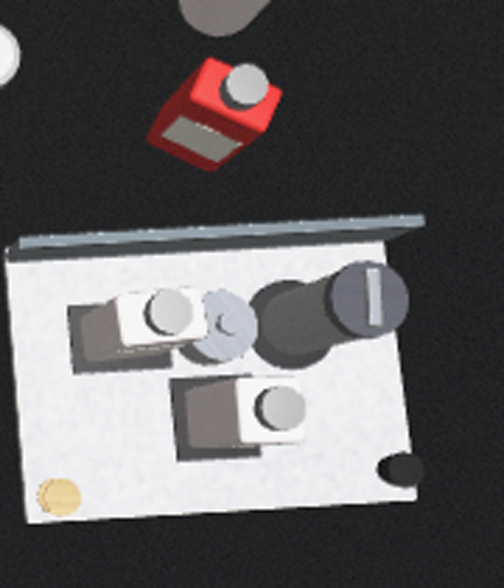

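The top view shows the white board, with its back rail along row ~172. On it are the oblong bottle (cap 440,202), the weight (458,207), the canister lid (511,197) and the square bottle (480,236). The tray is at about (197,220), the dish at (310,175), and the small weight at (318,269).

There are two oblong-bottle candidates: the white one on the board (435,203) and a red one on the bench behind the rail (455,132). The white one is right, because it stands on the oblong mat beside the weight. The enlarged crop confirms it.

```bash
python3 - <<'E'
from h import *
def box(P): 
    (c,s,a)=cv2.minAreaRect((P[:,:2]*1000).astype(np.float32)); return np.round(c,1),np.round(s,1),round(a,1),len(P)
for n in('top','scene'):
    d=np.load(n+'0.npz'); W=d['W']; I=d['img'].astype(int); print(n)
    def reg(x0,x1,y0,y1,z0,z1,m=True):
        k=(W[...,0]>x0)&(W[...,0]<x1)&(W[...,1]>y0)&(W[...,1]<y1)&(W[...,2]>z0)&(W[...,2]<z1)&m; return W[k]
    for nm,a in dict(oblcap=(.54,.62,-.23,-.15,.124,.15),sqcap=(.47,.55,-.29,-.21,.124,.15),oblsh=(.53,.63,-.24,-.14,.106,.12),sqsh=(.46,.56,-.30,-.21,.106,.12),can=(.53,.63,-.36,-.28,.115,.14),wt=(.54,.62,-.30,-.21,.038,.05),knob=(.54,.62,-.30,-.21,.055,.066)).items():
        P=reg(*a)
        if len(P)>5: print(nm,box(P),np.median(P[:,2]).round(4))
    # rail top
    P=reg(.58,.68,-.45,-.08,.055,.07); P=P[P[:,0]>.61]
    if len(P)>5: print('rail',box(P),np.median(P[:,2]))
    g=(I[...,1]>1.5*I[...,0])&(I[...,1]>1.5*I[...,2])&(I[...,1]>60)
    P=reg(.3,.8,.1,.4,-.01,.05,g); print('tray',box(P)); P=reg(.3,.8,.1,.4,.016,.05,g); print('trayrim',box(P))
    P=reg(.52,.74,-.06,.12,.03,.06); print('stand',box(P),np.median(P[:,2]))
    wh=(I.min(-1)>150); P=reg(.4,.68,-.45,-.08,.0,.016,wh); print('board',box(P),np.median(P[:,2]))
E
```

```text
top
oblcap (array([ 578.2, -199.4]), array([26.7, 25.7]), 89.0, 214) 0.131
sqcap (array([ 521. , -266.6]), array([25.7, 26.9]), 0.8, 222) 0.1312
oblsh (array([ 578.8, -199.8]), array([34.1, 55.9]), 7.9, 378) 0.1128
sqsh (array([ 521.2, -267.1]), array([41.9, 42.3]), 3.3, 347) 0.1126
can (array([ 580.2, -306.8]), array([47.5, 89.9]), 30.4, 671) 0.1265
wt (array([ 575.6, -258.2]), array([47. , 67.5]), 49.8, 369) 0.0443
knob (array([ 570.7, -251.8]), array([35.5, 49. ]), 47.7, 61) 0.0601
rail (array([ 628.7, -259. ]), array([ 43.7, 279.6]), 4.6, 698) 0.0629473348626674
tray (array([553.8, 254.9]), array([130.9, 298.9]), 84.5, 9179)
trayrim (array([551.2, 250.2]), array([121.3, 290.1]), 84.6, 1036)
stand (array([638.8,  28.7]), array([127.3, 115. ]), 5.8, 3613) 0.04076295347385428
board (array([ 553.2, -265.3]), array([197. , 279.7]), 4.7, 8121) 0.008320670399771468
scene
oblcap (array([ 577.6, -202.1]), array([25.6, 28.2]), 50.6, 114) 0.1295
sqcap (array([ 520.6, -269. ]), array([25.9, 27.5]), 28.0, 119) 0.1298
oblsh (array([ 579.2, -202.8]), array([35.7, 59.1]), 4.0, 240) 0.1115
sqsh (array([ 520.4, -270.2]), array([44.6, 41.8]), 4.0, 231) 0.1115
can (array([ 590.2, -328.1]), array([47.9, 49.2]), 21.2, 447) 0.1251
wt (array([ 583.4, -256.6]), array([80.8, 63.6]), 43.9, 390) 0.043
knob (array([ 569.9, -240.1]), array([68.3, 52.2]), 79.1, 141) 0.0592
rail (array([ 627. , -260.8]), array([ 47.1, 281.7]), 4.8, 765) 0.06105748008495193
tray (array([533.4, 268.4]), array([164.2, 331.9]), 84.4, 3248)
trayrim (array([549.4, 248.6]), array([127.9, 294.6]), 84.4, 473)
stand (array([637. ,  27.5]), array([127.1, 121.9]), 6.1, 1685) 0.039222818145225435
board (array([ 545.3, -256.9]), array([215.1, 303.7]), 4.9, 2939) 0.007196983468285456
```

```bash
cat >> h.py <<'E'
def delta(x,y,z,psi=np.radians(94.7)):
    "tool-frame mm deltas from measured pose to the target TCP (mm world)"
    o=monitor.get_obs(); q=np.array(o['orientation']); M=R.from_quat(q[[1,2,3,0]]).as_matrix()
    ps=np.arctan2(M[1,0],M[0,0]); d=M.T@(np.array([x,y,z])-1000*np.array(o['tcp_pos']))
    tilt=np.degrees(np.arccos(-M[2,2]))
    print('t',round(o['time_s'],2),'tcp',np.round(1000*np.array(o['tcp_pos']),1),'psi',round(np.degrees(ps),2),'tilt',round(tilt,2),'spin',round(ps-psi,4),'txyz',d.round(1),'w',round(o['width']*85,1),'F',np.round(o['ft_force'],1))
E
python3 - <<'E'
from h import *
from scipy.optimize import least_squares
def circ(P,r):
    h=cv2.convexHull((P[:,:2]*1000).astype(np.float32))[:,0]; 
    (c,rr)=cv2.minEnclosingCircle(h); return np.round(c,1),round(rr,1),len(P)
for n in('top','scene'):
    d=np.load(n+'0.npz'); W=d['W']; I=d['img'].astype(int); print(n)
    def reg(cx,cy,r,z0,z1,m=True):
        k=(np.hypot(W[...,0]-cx,W[...,1]-cy)<r)&(W[...,2]>z0)&(W[...,2]<z1)&m; return W[k]
    print('lid',circ(reg(.589,-.325,.033,.116,.124),0), 'grip',circ(reg(.589,-.325,.033,.1265,.14),0))
    print('wt',circ(reg(.5835,-.262,.031,.040,.047),0),'knob',circ(reg(.5835,-.262,.014,.056,.064),0))
    P=reg(.638,.028,.05,.046,.056); print('rim',circ(P,0))
    P=reg(.638,.028,.033,.042,.0465); print('floor',circ(P,0))
    print('small',circ(reg(.456,.006,.03,.03,.05),0))
E
```

```text
top
lid (array([ 590.3, -325.5]), 24.9, 68) grip (array([ 590.3, -325.3]), 24.1, 347)
wt (array([ 583.6, -263.3]), 24.8, 356) knob (array([ 583.8, -263.3]), 8.3, 57)
rim (array([637.9,  28.7]), 38.4, 291)
floor (array([637.9,  28.2]), 32.9, 808)
small (array([455.3,   8.4]), 7.5, 52)
scene
lid (array([ 590.7, -326.2]), 26.4, 122) grip (array([ 591.6, -328.9]), 23.1, 104)
wt (array([ 582.2, -265.1]), 26.3, 277) knob (array([ 582.5, -265.4]), 10.8, 41)
rim (array([636.4,  26.8]), 40.6, 100)
floor (array([638.3,  28.2]), 32.7, 241)
small (array([456.6,   6.8]), 10.6, 31)
```

Request:
move_arm([
  {"spin": -0.14},
  {"spin": -0.14},
  {"spin": -0.14},
  {"spin": -0.14},
  {"spin": -0.14},
  {"spin": -0.14},
  {"spin": -0.14},
  {"spin": -0.14},
  {"spin": -0.14},
  {},
], hand=0, force=40)

```text
schema error: expected keys tx, ty, tz, spin
```

```bash
python3 -c "
from h import *
delta(578.5,-200.5,225)"
```

```text
t 1.1 tcp [ 274.8 -670.9  231.3] psi 22.28 tilt 0.0 spin -1.264 txyz [ 459.3 -320.2    6.2] w 84.9 F [0.4 0.3 0.1]
```

Request:
move_arm([
  {"tx": 0,"ty": 0,"tz": 0,"spin": -0.14},
  {"tx": 0,"ty": 0,"tz": 0,"spin": -0.14},
  {"tx": 0,"ty": 0,"tz": 0,"spin": -0.14},
  {"tx": 0,"ty": 0,"tz": 0,"spin": -0.14},
  {"tx": 0,"ty": 0,"tz": 0,"spin": -0.14},
  {"tx": 0,"ty": 0,"tz": 0,"spin": -0.14},
  {"tx": 0,"ty": 0,"tz": 0,"spin": -0.14},
  {"tx": 0,"ty": 0,"tz": 0,"spin": -0.14},
  {"tx": 0,"ty": 0,"tz": 0,"spin": -0.14},
  {"tx": 0,"ty": 0,"tz": 0,"spin": 0},
  {"tx": 0,"ty": 0,"tz": 0,"spin": 0},
], hand=0, force=40)

```text
time_s: 2.2
tcp_pos: [0.2746, -0.671, 0.2312]
orientation: [-0.0, 0.681, 0.733, 0.0]
ft_force: [0.1, -0.5, -0.4]
width: 0.999
grasp_force: 0.0
```

```bash
python3 -c "
from h import *
delta(578.5,-200.5,225)"
```

```text
t 2.2 tcp [ 274.6 -671.   231.2] psi 94.22 tilt 0.01 spin -0.0084 txyz [446.8 337.7   6.3] w 84.9 F [ 0.1 -0.5 -0.4]
```

Request:
move_arm([
  {"tx": 32,"ty": 24,"tz": 0,"spin": 0},
  {"tx": 32,"ty": 24,"tz": 0,"spin": 0},
  {"tx": 32,"ty": 24,"tz": 0,"spin": 0},
  {"tx": 32,"ty": 24,"tz": 0,"spin": 0},
  {"tx": 32,"ty": 24,"tz": 0,"spin": 0},
  {"tx": 32,"ty": 24,"tz": 0,"spin": 0},
  {"tx": 32,"ty": 24,"tz": 0,"spin": 0},
  {"tx": 32,"ty": 24,"tz": 0,"spin": 0},
  {"tx": 32,"ty": 24,"tz": 0,"spin": 0},
  {"tx": 32,"ty": 24,"tz": 0,"spin": 0},
  {"tx": 32,"ty": 24,"tz": 0,"spin": 0},
  {"tx": 32,"ty": 24,"tz": 0,"spin": 0},
  {"tx": 32,"ty": 24,"tz": 0,"spin": 0},
  {"tx": 31,"ty": 26,"tz": 6,"spin": -0.008},
  {"tx": 0,"ty": 0,"tz": 0,"spin": 0},
])

```text
time_s: 3.7
tcp_pos: [0.5802, -0.1923, 0.2252]
orientation: [-0.0, 0.674, 0.738, 0.002]
ft_force: [-0.2, 0.3, 0.4]
width: 1.002
grasp_force: 0.0
```

```bash
python3 -c "
from h import *
delta(578.5,-200.5,72)
c=shot('wrist','w1.png');W=cloud(c)
k=(W[...,2]>.124)&(W[...,2]<.15);P=W[k];print(cv2.minAreaRect((P[:,:2]*1000).astype(np.float32)))
k=(W[...,2]>.106)&(W[...,2]<.12);P=W[k];print(cv2.minAreaRect((P[:,:2]*1000).astype(np.float32)))"
```

```text
t 3.7 tcp [ 580.2 -192.3  225.2] psi 95.19 tilt 0.21 spin 0.0086 txyz [ -8.4  -2.8 153.2] w 85.2 F [-0.2  0.3  0.4]
((669.477783203125, -294.35784912109375), (154.7176513671875, 326.2713623046875), 73.02022552490234)
((673.3697509765625, -277.8102111816406), (150.2888641357422, 346.82745361328125), 71.83950805664062)
```

View pics/w1.png

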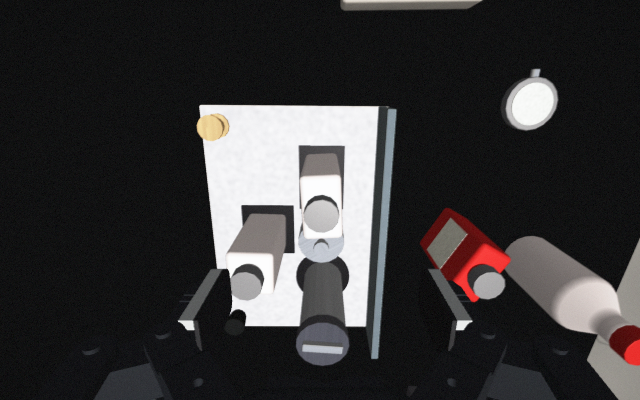

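The wrist view shows the oblong bottle (cap 322,213), the square bottle (247,283), the canister lid (322,342) and the weight (320,245) all undisturbed. The red bottle is outside the rail on the right, at (465,250).

```bash
python3 -c "
from h import *
delta(578.5,-200.5,72)
c=shot('wrist');W=cloud(c)
n=lambda cx,cy,r,z0,z1:W[(np.hypot(W[...,0]-cx,W[...,1]-cy)<r)&(W[...,2]>z0)&(W[...,2]<z1)]
for nm,a in dict(ob=(.5785,-.2,.025,.122,.15),sq=(.521,-.268,.025,.122,.15),can=(.590,-.326,.035,.122,.15),obs=(.5785,-.2,.035,.106,.12),wt=(.583,-.264,.03,.04,.05)).items():
    P=n(*a);print(nm,len(P),cv2.minAreaRect((P[:,:2]*1000).astype(np.float32)),np.median(P[:,2]))
delta(578.5,-200.5,72)"
```

```text
t 3.75 tcp [ 578.5 -195.4  225.1] psi 95.05 tilt 0.08 spin 0.0061 txyz [ -5.2  -0.6 153.1] w 85.3 F [ 0.3 -0.5 -0.1]
ob 1032 ((578.4735107421875, -200.01553344726562), (27.27155303955078, 26.89777374267578), 49.410072326660156) 0.13022111767809308
sq 913 ((521.0064086914062, -267.40234375), (27.543806076049805, 27.216594696044922), 45.897708892822266) 0.13009679212812197
can 1930 ((590.7764892578125, -325.4905700683594), (47.812286376953125, 48.94371032714844), 31.66624641418457) 0.12561087758485967
obs 1573 ((578.7083740234375, -199.9095916748047), (33.9813232421875, 55.6019287109375), 7.907260417938232) 0.11186883271719794
wt 793 ((583.3343505859375, -270.0678405761719), (35.52924346923828, 49.54206085205078), 86.61006927490234) 0.04333445857561846
t 3.8 tcp [ 577.4 -197.7  225.1] psi 94.92 tilt 0.01 spin 0.0038 txyz [ -2.9   0.9 153.1] w 85.3 F [ 0.3 -1.1  0.2]
```

Request:
move_arm([
  {"tx": 0,"ty": 0,"tz": 30,"spin": 0},
  {"tx": 0,"ty": 0,"tz": 30,"spin": 0},
  {"tx": 0,"ty": 0,"tz": 30,"spin": 0},
  {"tx": 0,"ty": 0,"tz": 30,"spin": 0},
  {"tx": 0,"ty": 0,"tz": 22,"spin": 0},
  {"tx": 0,"ty": 0,"tz": 11,"spin": 0},
  {"tx": 0,"ty": 0,"tz": 0,"spin": 0},
  {"tx": 0,"ty": 0,"tz": 0,"spin": 0},
  {"tx": 0,"ty": 0,"tz": 0,"spin": 0},
])

```text
time_s: 4.7
tcp_pos: [0.5776, -0.1994, 0.0736]
orientation: [0.001, 0.676, 0.737, 0.0]
ft_force: [0.0, 0.3, -0.3]
width: 0.998
grasp_force: 0.0
```

```bash
python3 -c "
from h import *
delta(578.6,-200.2,72)"
```

```text
t 4.7 tcp [ 577.6 -199.4   73.6] psi 94.88 tilt 0.11 spin 0.0031 txyz [-0.9  0.9  1.6] w 84.9 F [ 0.   0.3 -0.3]
```

Request:
move_arm([
  {"tx": 0,"ty": 1,"tz": 0,"spin": 0},
  {"tx": 0,"ty": 0,"tz": 0,"spin": 0},
  {"tx": 0,"ty": 0,"tz": 0,"spin": 0},
  {"tx": 0,"ty": 0,"tz": 0,"spin": 0},
  {"tx": 0,"ty": 0,"tz": 0,"spin": 0},
  {"tx": 0,"ty": 0,"tz": 0,"spin": 0},
  {"tx": 0,"ty": 0,"tz": 0,"spin": 0},
  {"tx": 0,"ty": 0,"tz": 0,"spin": 0},
], hand=1, force=40)

```text
time_s: 5.5
tcp_pos: [0.5782, -0.1989, 0.0727]
orientation: [0.0, 0.676, 0.737, 0.0]
ft_force: [-0.6, 0.4, 5.2]
width: 0.399
grasp_force: 38.8
```

```bash
python3 -c "
from h import *
delta(640,241,180)"
```

```text
t 5.5 tcp [ 578.2 -198.9   72.7] psi 94.93 tilt 0.03 spin 0.004 txyz [ 432.9   99.5 -107.4] w 33.9 F [-0.6  0.4  5.2]
```

Request:
move_arm([
  {"tx": 0,"ty": 0,"tz": -15,"spin": 0},
  {"tx": 0,"ty": 0,"tz": -30,"spin": 0},
  {"tx": 0,"ty": 0,"tz": -35,"spin": 0},
  {"tx": 12,"ty": 3,"tz": -27,"spin": 0},
  {"tx": 25,"ty": 6,"tz": 0,"spin": 0},
  {"tx": 36,"ty": 8,"tz": 0,"spin": 0},
  {"tx": 40,"ty": 9,"tz": 0,"spin": 0},
  {"tx": 40,"ty": 9,"tz": 0,"spin": 0},
  {"tx": 40,"ty": 9,"tz": 0,"spin": 0},
  {"tx": 40,"ty": 9,"tz": 0,"spin": 0},
  {"tx": 40,"ty": 9,"tz": 0,"spin": 0},
  {"tx": 40,"ty": 9,"tz": 0,"spin": 0},
  {"tx": 40,"ty": 9,"tz": 0,"spin": 0},
  {"tx": 34,"ty": 9,"tz": 0,"spin": 0},
  {"tx": 24,"ty": 6,"tz": 0,"spin": 0},
  {"tx": 15,"ty": 3,"tz": 0,"spin": 0},
  {"tx": 7,"ty": 2,"tz": 0,"spin": 0},
  {"tx": 0,"ty": 0,"tz": 0,"spin": 0},
  {"tx": 0,"ty": 0,"tz": 0,"spin": 0},
])

```text
time_s: 7.4
tcp_pos: [0.6404, 0.2392, 0.1792]
orientation: [0.0, 0.677, 0.736, -0.001]
ft_force: [0.3, -0.6, -2.0]
width: 0.399
grasp_force: 39.4
```

```bash
python3 -c "
from h import *
delta(640,241,66)"
```

```text
t 7.4 tcp [640.4 239.2 179.2] psi 94.84 tilt 0.08 spin 0.0024 txyz [  1.9  -0.2 113.2] w 33.9 F [ 0.3 -0.6 -2. ]
```

Request:
move_arm([
  {"tx": 0,"ty": 0,"tz": 20,"spin": 0},
  {"tx": 0,"ty": 0,"tz": 35,"spin": 0},
  {"tx": 0,"ty": 0,"tz": 30,"spin": 0},
  {"tx": 0,"ty": 0,"tz": 16,"spin": 0},
  {"tx": 0,"ty": 0,"tz": 6,"spin": 0},
  {"tx": 0,"ty": 0,"tz": 3,"spin": 0},
  {"tx": 0,"ty": 0,"tz": 2,"spin": 0},
  {"tx": 0,"ty": 0,"tz": 1,"spin": 0},
  {"tx": 0,"ty": 0,"tz": 0,"spin": 0},
  {"tx": 0,"ty": 0,"tz": 0,"spin": 0},
  {"tx": 0,"ty": 0,"tz": 0,"spin": 0},
])

```text
time_s: 8.5
tcp_pos: [0.6406, 0.2413, 0.0667]
orientation: [0.0, 0.676, 0.737, 0.0]
ft_force: [-0.6, -0.2, -1.6]
width: 0.396
grasp_force: 39.3
```

Request:
move_arm([
  {"tx": 0,"ty": 0,"tz": 0.5,"spin": 0},
  {"tx": 0,"ty": 0,"tz": 0.5,"spin": 0},
  {"tx": 0,"ty": 0,"tz": 0.5,"spin": 0},
  {"tx": 0,"ty": 0,"tz": 0,"spin": 0},
  {"tx": 0,"ty": 0,"tz": 0,"spin": 0},
])

```text
time_s: 9.0
tcp_pos: [0.6406, 0.2413, 0.0657]
orientation: [0.0, 0.676, 0.737, 0.0]
ft_force: [-1.5, -0.7, 7.0]
width: 0.399
grasp_force: 40.3
```

Request:
move_arm([
  {"tx": 0,"ty": 0,"tz": 0,"spin": 0},
  {"tx": 0,"ty": 0,"tz": 0,"spin": 0},
  {"tx": 0,"ty": 0,"tz": 0,"spin": 0},
  {"tx": 0,"ty": 0,"tz": 0,"spin": 0},
  {"tx": 0,"ty": 0,"tz": 0,"spin": 0},
  {"tx": 0,"ty": 0,"tz": -10,"spin": 0},
  {"tx": 0,"ty": 0,"tz": -30,"spin": 0},
  {"tx": 0,"ty": 0,"tz": -45,"spin": 0},
  {"tx": 0,"ty": 0,"tz": -40,"spin": 0},
], hand=0)

```text
time_s: 9.9
tcp_pos: [0.6403, 0.2413, 0.1919]
orientation: [-0.0, 0.676, 0.737, 0.0]
ft_force: [0.4, -0.5, -0.2]
width: 1.001
grasp_force: 0.0
```

Request:
move_arm([
  {"tx": -20,"ty": -6,"tz": 0,"spin": 0},
  {"tx": -40,"ty": -13,"tz": 0,"spin": 0},
  {"tx": -46,"ty": -15,"tz": 0,"spin": 0},
  {"tx": -46,"ty": -15,"tz": 0,"spin": 0},
  {"tx": -46,"ty": -15,"tz": 0,"spin": 0},
  {"tx": -46,"ty": -15,"tz": 0,"spin": 0},
  {"tx": -46,"ty": -15,"tz": 0,"spin": 0},
  {"tx": -46,"ty": -15,"tz": 0,"spin": 0},
  {"tx": -46,"ty": -15,"tz": 0,"spin": 0},
  {"tx": -46,"ty": -15,"tz": 0,"spin": 0},
  {"tx": -40,"ty": -13,"tz": 0,"spin": 0},
  {"tx": -20,"ty": -6,"tz": 0,"spin": 0},
  {"tx": -9,"ty": -3,"tz": 0,"spin": 0},
  {"tx": 0,"ty": 0,"tz": 0,"spin": 0},
  {"tx": 0,"ty": 0,"tz": 0,"spin": 0},
])

```text
time_s: 11.4
tcp_pos: [0.5231, -0.2663, 0.1899]
orientation: [-0.0, 0.676, 0.737, 0.0]
ft_force: [-0.1, 0.5, -0.9]
width: 1.005
grasp_force: 0.0
```

```bash
python3 -c "
from h import *
c=shot('top');W=cloud(c)
n=lambda cx,cy,r,z0,z1:W[(np.hypot(W[...,0]-cx,W[...,1]-cy)<r)&(W[...,2]>z0)&(W[...,2]<z1)]
for nm,a in dict(obtray=(.640,.241,.03,.115,.15)).items():
    P=n(*a);print(nm,len(P),cv2.minAreaRect((P[:,:2]*1000).astype(np.float32)),np.median(P[:,2]))
delta(521,-267.7,72)"
```

```text
obtray 213 ((640.7760620117188, 239.12725830078125), (26.504131317138672, 26.974931716918945), 8.758687973022461) 0.12344850169620325
t 11.45 tcp [ 523.3 -265.9  190. ] psi 95.06 tilt 0.05 spin 0.0063 txyz [ -1.7  -2.5 117.9] w 84.9 F [-0.7  0.5  0.1]
```

Request:
move_arm([
  {"tx": -1,"ty": -2,"tz": 20,"spin": 0.003},
  {"tx": 0,"ty": 0,"tz": 35,"spin": 0},
  {"tx": 0,"ty": 0,"tz": 35,"spin": 0},
  {"tx": 0,"ty": 0,"tz": 18,"spin": 0},
  {"tx": 0,"ty": 0,"tz": 8,"spin": 0},
  {"tx": 0,"ty": 0,"tz": 2,"spin": 0},
  {"tx": 0,"ty": 0,"tz": 0,"spin": 0},
  {"tx": 0,"ty": 0,"tz": 0,"spin": 0},
])

```text
time_s: 12.25
tcp_pos: [0.5215, -0.269, 0.0729]
orientation: [0.001, 0.677, 0.736, 0.0]
ft_force: [-0.1, -0.4, 0.6]
width: 0.999
grasp_force: 0.0
```

Request:
move_arm([
  {"tx": 0,"ty": 0,"tz": 0,"spin": 0},
  {"tx": 0,"ty": 0,"tz": 0,"spin": 0},
  {"tx": 0,"ty": 0,"tz": 0,"spin": 0},
  {"tx": 0,"ty": 0,"tz": 0,"spin": 0},
  {"tx": 0,"ty": 0,"tz": 0,"spin": 0},
  {"tx": 0,"ty": 0,"tz": 0,"spin": 0},
  {"tx": 0,"ty": 0,"tz": 0,"spin": 0},
], hand=1)

```text
time_s: 12.95
tcp_pos: [0.521, -0.2692, 0.0723]
orientation: [0.0, 0.677, 0.736, 0.0]
ft_force: [-1.1, 0.3, 5.2]
width: 0.487
grasp_force: 40.0
```

```bash
python3 -c "
from h import *
delta(462,258,180)"
```

```text
t 12.95 tcp [ 521.  -269.2   72.3] psi 94.75 tilt 0.04 spin 0.0009 txyz [ 530.2  -15.1 -108. ] w 41.4 F [-1.1  0.3  5.2]
```

Request:
move_arm([
  {"tx": 0,"ty": 0,"tz": -15,"spin": 0},
  {"tx": 0,"ty": 0,"tz": -30,"spin": 0},
  {"tx": 0,"ty": 0,"tz": -35,"spin": 0},
  {"tx": 15,"ty": 0,"tz": -28,"spin": 0},
  {"tx": 30,"ty": -1,"tz": 0,"spin": 0},
  {"tx": 44,"ty": -1,"tz": 0,"spin": 0},
  {"tx": 44,"ty": -1,"tz": 0,"spin": 0},
  {"tx": 44,"ty": -1,"tz": 0,"spin": 0},
  {"tx": 44,"ty": -1,"tz": 0,"spin": 0},
  {"tx": 44,"ty": -1,"tz": 0,"spin": 0},
  {"tx": 44,"ty": -2,"tz": 0,"spin": 0},
  {"tx": 44,"ty": -2,"tz": 0,"spin": 0},
  {"tx": 44,"ty": -2,"tz": 0,"spin": 0},
  {"tx": 44,"ty": -1,"tz": 0,"spin": 0},
  {"tx": 44,"ty": -1,"tz": 0,"spin": 0},
  {"tx": 28,"ty": -1,"tz": 0,"spin": 0},
  {"tx": 13,"ty": -1,"tz": 0,"spin": 0},
  {"tx": 4,"ty": 0,"tz": 0,"spin": 0},
  {"tx": 0,"ty": 0,"tz": 0,"spin": 0},
  {"tx": 0,"ty": 0,"tz": 0,"spin": 0},
])

```text
time_s: 14.95
tcp_pos: [0.4611, 0.2559, 0.1796]
orientation: [0.0, 0.678, 0.735, -0.001]
ft_force: [0.2, -1.5, -2.3]
width: 0.492
grasp_force: 41.0
```

```bash
python3 -c "
from h import *
delta(462,258,66)"
```

```text
t 14.95 tcp [461.1 255.9 179.6] psi 94.64 tilt 0.08 spin -0.001 txyz [  2.1   1.1 113.6] w 41.8 F [ 0.2 -1.5 -2.3]
```

Request:
move_arm([
  {"tx": 0,"ty": 0,"tz": 20,"spin": 0},
  {"tx": 0,"ty": 0,"tz": 35,"spin": 0},
  {"tx": 0,"ty": 0,"tz": 30,"spin": 0},
  {"tx": 0,"ty": 0,"tz": 17,"spin": 0},
  {"tx": 0,"ty": 0,"tz": 6,"spin": 0},
  {"tx": 0,"ty": 0,"tz": 3,"spin": 0},
  {"tx": 0,"ty": 0,"tz": 1,"spin": 0},
  {"tx": 0,"ty": 0,"tz": 0.5,"spin": 0},
  {"tx": 0,"ty": 0,"tz": 0.5,"spin": 0},
  {"tx": 0,"ty": 0,"tz": 0.5,"spin": 0},
  {"tx": 0,"ty": 0,"tz": 0,"spin": 0},
  {"tx": 0,"ty": 0,"tz": 0,"spin": 0},
])

```text
time_s: 16.15
tcp_pos: [0.4609, 0.2579, 0.0664]
orientation: [0.0, 0.677, 0.736, 0.0]
ft_force: [-0.5, 0.1, -1.5]
width: 0.488
grasp_force: 40.9
```

Request:
move_arm([
  {"tx": 0,"ty": 0,"tz": 0.5,"spin": 0},
  {"tx": 0,"ty": 0,"tz": 0.5,"spin": 0},
  {"tx": 0,"ty": 0,"tz": 0.3,"spin": 0},
  {"tx": 0,"ty": 0,"tz": 0,"spin": 0},
  {"tx": 0,"ty": 0,"tz": 0,"spin": 0},
])

```text
time_s: 16.65
tcp_pos: [0.4609, 0.2579, 0.0653]
orientation: [0.0, 0.677, 0.736, 0.0]
ft_force: [-1.9, -1.3, 4.6]
width: 0.484
grasp_force: 41.5
```

Request:
move_arm([
  {"tx": 0,"ty": 0,"tz": 0,"spin": 0},
  {"tx": 0,"ty": 0,"tz": 0,"spin": 0},
  {"tx": 0,"ty": 0,"tz": 0,"spin": 0},
  {"tx": 0,"ty": 0,"tz": 0,"spin": 0},
  {"tx": 0,"ty": 0,"tz": 0,"spin": 0},
  {"tx": 0,"ty": 0,"tz": -10,"spin": 0},
  {"tx": 0,"ty": 0,"tz": -30,"spin": 0},
  {"tx": 0,"ty": 0,"tz": -45,"spin": 0},
  {"tx": 0,"ty": 0,"tz": -40,"spin": 0},
], hand=0)

```text
time_s: 17.55
tcp_pos: [0.4604, 0.2578, 0.1921]
orientation: [-0.0, 0.677, 0.736, -0.0]
ft_force: [0.5, 0.3, -0.4]
width: 0.998
grasp_force: 0.0
```

Request:
move_arm([
  {"tx": -20,"ty": 3,"tz": 0,"spin": 0},
  {"tx": -40,"ty": 6,"tz": 0,"spin": 0},
  {"tx": -46,"ty": 6,"tz": 0,"spin": 0},
  {"tx": -46,"ty": 6,"tz": 0,"spin": 0},
  {"tx": -46,"ty": 6,"tz": 0,"spin": 0},
  {"tx": -46,"ty": 6,"tz": 0,"spin": 0},
  {"tx": -46,"ty": 6,"tz": 0,"spin": 0},
  {"tx": -46,"ty": 6,"tz": 0,"spin": 0},
  {"tx": -46,"ty": 6,"tz": 0,"spin": 0},
  {"tx": -46,"ty": 6,"tz": 0,"spin": 0},
  {"tx": -46,"ty": 7,"tz": 0,"spin": 0},
  {"tx": -46,"ty": 7,"tz": 0,"spin": 0},
  {"tx": -40,"ty": 6,"tz": 0,"spin": 0},
  {"tx": -20,"ty": 3,"tz": 0,"spin": 0},
  {"tx": -10,"ty": 1,"tz": 0,"spin": 0},
  {"tx": -2,"ty": 0,"tz": 0,"spin": 0},
  {"tx": 0,"ty": 0,"tz": 0,"spin": 0},
  {"tx": 0,"ty": 0,"tz": 0,"spin": 0},
])

```text
time_s: 19.35
tcp_pos: [0.5908, -0.3235, 0.1903]
orientation: [-0.0, 0.676, 0.737, 0.0]
ft_force: [0.1, 0.4, 0.6]
width: 0.996
grasp_force: 0.0
```

```bash
python3 -c "
from h import *
c=shot('top','top2.png');W=cloud(c); np.savez('top2.npz',W=W,img=c['img'])
n=lambda cx,cy,r,z0,z1:W[(np.hypot(W[...,0]-cx,W[...,1]-cy)<r)&(W[...,2]>z0)&(W[...,2]<z1)]
for nm,a in dict(obtray=(.640,.241,.03,.115,.15),sq=(.462,.258,.03,.115,.15)).items():
    P=n(*a);print(nm,len(P),cv2.minAreaRect((P[:,:2]*1000).astype(np.float32)),np.median(P[:,2]))
delta(590.6,-326,70)"
```

```text
obtray 214 ((640.8381958007812, 239.1354217529297), (26.628129959106445, 26.831533432006836), 7.755337238311768) 0.12334777520879087
sq 231 ((460.9664306640625, 258.43914794921875), (25.397104263305664, 26.179405212402344), 0.724276065826416) 0.12355237481590375
t 19.4 tcp [ 590.8 -323.6  190.3] psi 94.88 tilt 0.02 spin 0.0031 txyz [ -2.4  -0.5 120.3] w 85.1 F [ 0.1 -1.2 -0.7]
```

Request:
move_arm([
  {"tx": -2,"ty": 0,"tz": 20,"spin": 0},
  {"tx": 0,"ty": 0,"tz": 35,"spin": 0},
  {"tx": 0,"ty": 0,"tz": 35,"spin": 0},
  {"tx": 0,"ty": 0,"tz": 20,"spin": 0},
  {"tx": 0,"ty": 0,"tz": 8,"spin": 0},
  {"tx": 0,"ty": 0,"tz": 2,"spin": 0},
  {"tx": 0,"ty": 0,"tz": 0,"spin": 0},
  {"tx": 0,"ty": 0,"tz": 0,"spin": 0},
])

```text
time_s: 20.2
tcp_pos: [0.5916, -0.3275, 0.0714]
orientation: [0.001, 0.677, 0.736, 0.0]
ft_force: [1.7, -0.4, 0.4]
width: 1.001
grasp_force: 0.0
```

Request:
move_arm([
  {"tx": 0,"ty": 0,"tz": 0,"spin": 0},
  {"tx": 0,"ty": 0,"tz": 0,"spin": 0},
  {"tx": 0,"ty": 0,"tz": 0,"spin": 0},
  {"tx": 0,"ty": 0,"tz": 0,"spin": 0},
  {"tx": 0,"ty": 0,"tz": 0,"spin": 0},
  {"tx": 0,"ty": 0,"tz": 0,"spin": 0},
  {"tx": 0,"ty": 0,"tz": 0,"spin": 0},
], hand=1, force=50)

```text
time_s: 20.9
tcp_pos: [0.591, -0.3276, 0.0707]
orientation: [0.0, 0.677, 0.736, -0.0]
ft_force: [-2.0, 1.1, 5.1]
width: 0.527
grasp_force: 50.6
```

```bash
python3 -c "
from h import *
delta(551,249.5,180)"
```

```text
t 20.9 tcp [ 591.  -327.6   70.7] psi 94.75 tilt 0.04 spin 0.0008 txyz [ 578.4    8.  -109.7] w 44.8 F [-2.   1.1  5.1]
```

Request:
move_arm([
  {"tx": 0,"ty": 0,"tz": -15,"spin": 0},
  {"tx": 0,"ty": 0,"tz": -30,"spin": 0},
  {"tx": 0,"ty": 0,"tz": -35,"spin": 0},
  {"tx": 15,"ty": 0,"tz": -30,"spin": 0},
  {"tx": 30,"ty": 0,"tz": 0,"spin": 0},
  {"tx": 44,"ty": 1,"tz": 0,"spin": 0},
  {"tx": 44,"ty": 1,"tz": 0,"spin": 0},
  {"tx": 44,"ty": 1,"tz": 0,"spin": 0},
  {"tx": 44,"ty": 1,"tz": 0,"spin": 0},
  {"tx": 44,"ty": 1,"tz": 0,"spin": 0},
  {"tx": 44,"ty": 1,"tz": 0,"spin": 0},
  {"tx": 44,"ty": 1,"tz": 0,"spin": 0},
  {"tx": 44,"ty": 1,"tz": 0,"spin": 0},
  {"tx": 44,"ty": 0,"tz": 0,"spin": 0},
  {"tx": 44,"ty": 0,"tz": 0,"spin": 0},
  {"tx": 44,"ty": 0,"tz": 0,"spin": 0},
  {"tx": 28,"ty": 0,"tz": 0,"spin": 0},
  {"tx": 14,"ty": 0,"tz": 0,"spin": 0},
  {"tx": 7,"ty": 0,"tz": 0,"spin": 0},
  {"tx": 0,"ty": 0,"tz": 0,"spin": 0},
])

```text
time_s: 22.9
tcp_pos: [0.5509, 0.249, 0.1801]
orientation: [0.0, 0.677, 0.736, -0.0]
ft_force: [-0.2, -0.3, -2.7]
width: 0.526
grasp_force: 51.8
```

```bash
python3 -c "
from h import *
delta(551,249.5,64)
c=shot('top','top3.png');W=cloud(c); np.savez('top3.npz',W=W,img=c['img'])
c=shot('scene','sc3.png');W=cloud(c); np.savez('sc3.npz',W=W,img=c['img'])
delta(551,249.5,64)"
```

```text
t 22.9 tcp [550.9 249.  180.1] psi 94.77 tilt 0.03 spin 0.0011 txyz [  0.5   0.2 116.1] w 44.7 F [-0.2 -0.3 -2.7]
t 23.0 tcp [551.2 247.3 179.9] psi 94.65 tilt 0.08 spin -0.0009 txyz [  2.4   0.  115.9] w 44.6 F [ 0.3 -0.5 -3. ]
```

Request:
move_arm([
  {"tx": 1,"ty": 0,"tz": 20,"spin": 0},
  {"tx": 0,"ty": 0,"tz": 35,"spin": 0},
  {"tx": 0,"ty": 0,"tz": 30,"spin": 0},
  {"tx": 0,"ty": 0,"tz": 19,"spin": 0},
  {"tx": 0,"ty": 0,"tz": 7,"spin": 0},
  {"tx": 0,"ty": 0,"tz": 3,"spin": 0},
  {"tx": 0,"ty": 0,"tz": 0.5,"spin": 0},
  {"tx": 0,"ty": 0,"tz": 0.5,"spin": 0},
  {"tx": 0,"ty": 0,"tz": 0.5,"spin": 0},
  {"tx": 0,"ty": 0,"tz": 0,"spin": 0},
  {"tx": 0,"ty": 0,"tz": 0,"spin": 0},
])

```text
time_s: 24.1
tcp_pos: [0.551, 0.2504, 0.0649]
orientation: [0.0, 0.677, 0.736, 0.0]
ft_force: [0.4, 0.5, -2.4]
width: 0.527
grasp_force: 51.8
```

```bash
python3 - <<'E'
import cv2
i=cv2.imread('pics/top3.png'); cv2.imwrite('pics/t3c.png',cv2.resize(i[150:300,370:550],None,fx=4,fy=4,interpolation=2))
E
```

```text
(no output)
```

View pics/t3c.png

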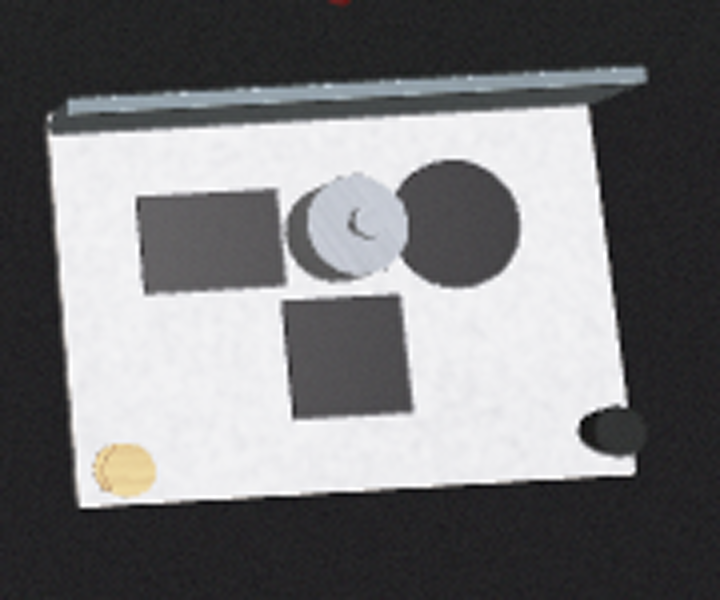

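The crop shows three bare mats: oblong (212,240), square (347,355) and round (457,223). The weight is still upright between them (357,225). Next I release the canister and measure the mats.

Request:
move_arm([
  {"tx": 0,"ty": 0,"tz": 0.5,"spin": 0},
  {"tx": 0,"ty": 0,"tz": 0.5,"spin": 0},
  {"tx": 0,"ty": 0,"tz": 0.5,"spin": 0},
  {"tx": 0,"ty": 0,"tz": 0,"spin": 0},
  {"tx": 0,"ty": 0,"tz": 0,"spin": 0},
])

```text
time_s: 24.6
tcp_pos: [0.5508, 0.2504, 0.0636]
orientation: [0.0, 0.677, 0.736, 0.0]
ft_force: [-1.8, 0.1, 6.2]
width: 0.526
grasp_force: 52.6
```

```bash
python3 - <<'E'
from h import *
for f in('top3','sc3'):
    d=np.load(f+'.npz'); W=d['W']; I=d['img'].astype(int).max(-1); 
    dark=I<(110 if f=='top3' else 70)
    out={}
    for nm,(x,y,r) in dict(ob=(.5785,-.2,.05),sq=(.521,-.268,.048),rd=(.5905,-.326,.04)).items():
        k=(np.hypot(W[...,0]-x,W[...,1]-y)<r)&(W[...,2]<.018)&dark
        nl,lab,st,_=cv2.connectedComponentsWithStats(k.astype(np.uint8)); j=1+np.argmax(st[1:,4]); P=W[lab==j]
        P2=(P[:,:2]*1000).astype(np.float32)
        print(f,nm,cv2.minAreaRect(P2) if nm!='rd' else cv2.minEnclosingCircle(P2),P2.mean(0),np.median(P[:,2]).round(4),len(P))
    for nm,a in dict(wt=(.583,-.264,.032,.040,.047),knob=(.583,-.264,.014,.056,.064)).items():
        k=(np.hypot(W[...,0]-a[0],W[...,1]-a[1])<a[2])&(W[...,2]>a[3])&(W[...,2]<a[4]); P=W[k]; print(nm,cv2.minEnclosingCircle((P[:,:2]*1000).astype(np.float32)))
E
```

```text
top3 ob ((578.5670776367188, -200.38265991210938), (47.71025466918945, 71.46724700927734), 4.590329647064209) [ 578.5083  -199.95605] 0.0112 811
top3 sq ((521.8523559570312, -267.74169921875), (57.939971923828125, 59.58256530761719), 4.074422359466553) [ 521.7808  -267.77072] 0.0113 850
top3 rd ((590.106201171875, -324.7762756347656), 33.076759338378906) [ 590.4295 -326.3371] 0.0115 741
wt ((584.3017578125, -263.0609130859375), 25.3973388671875)
knob ((583.2086181640625, -263.17138671875), 8.129410743713379)
sc3 ob ((572.567626953125, -200.51841735839844), (20.916973114013672, 60.38719177246094), 3.541686534881592) [ 574.00104 -199.65672] 0.0101 123Traceback (most recent call last):
  File "<stdin>", line 8, in <module>
    return _wrapfunc(a, 'argmax', axis=axis, out=out, **kwds)
    return bound(*args, **kwds)
ValueError: attempt to get argmax of an empty sequence
```

Request:
move_arm([
  {"tx": 0,"ty": 0,"tz": 0,"spin": 0},
  {"tx": 0,"ty": 0,"tz": 0,"spin": 0},
  {"tx": 0,"ty": 0,"tz": 0,"spin": 0},
  {"tx": 0,"ty": 0,"tz": 0,"spin": 0},
  {"tx": 0,"ty": 0,"tz": 0,"spin": 0},
  {"tx": 0,"ty": 0,"tz": -10,"spin": 0},
  {"tx": 0,"ty": 0,"tz": -30,"spin": 0},
  {"tx": 0,"ty": 0,"tz": -45,"spin": 0},
  {"tx": 0,"ty": 0,"tz": -40,"spin": 0},
], hand=0)

```text
time_s: 25.5
tcp_pos: [0.5505, 0.2503, 0.1901]
orientation: [-0.0, 0.677, 0.736, -0.0]
ft_force: [1.7, -0.0, 0.1]
width: 1.002
grasp_force: 0.0
```

Request:
move_arm([
  {"tx": 0,"ty": 0,"tz": 0,"spin": 0.14},
  {"tx": 0,"ty": 0,"tz": 0,"spin": 0.14},
  {"tx": 0,"ty": 0,"tz": 0,"spin": 0.14},
  {"tx": 0,"ty": 0,"tz": 0,"spin": 0.14},
  {"tx": 0,"ty": 0,"tz": 0,"spin": 0.14},
  {"tx": 0,"ty": 0,"tz": 0,"spin": 0.14},
  {"tx": 0,"ty": 0,"tz": 0,"spin": 0.14},
  {"tx": 0,"ty": 0,"tz": 0,"spin": 0.14},
  {"tx": 0,"ty": 0,"tz": 0,"spin": 0.14},
  {"tx": 0,"ty": 0,"tz": 0,"spin": 0.14},
  {"tx": 0,"ty": 0,"tz": 0,"spin": 0.14},
  {"tx": 0,"ty": 0,"tz": 0,"spin": 0.03},
])

```text
time_s: 26.7
tcp_pos: [0.5506, 0.2506, 0.1886]
orientation: [-0.0, 0.999, 0.041, 0.0]
ft_force: [-0.2, 0.1, 0.4]
width: 1.0
grasp_force: 0.0
```

Request:
move_arm([
  {"tx": 0,"ty": 20,"tz": 0,"spin": 0},
  {"tx": 0,"ty": 40,"tz": 0,"spin": 0},
  {"tx": 0,"ty": 45,"tz": 0,"spin": 0},
  {"tx": -1,"ty": 45,"tz": 0,"spin": 0},
  {"tx": -1,"ty": 45,"tz": 0,"spin": 0},
  {"tx": -1,"ty": 45,"tz": 0,"spin": 0},
  {"tx": -1,"ty": 45,"tz": 0,"spin": 0},
  {"tx": -1,"ty": 45,"tz": 0,"spin": 0},
  {"tx": -1,"ty": 45,"tz": 10,"spin": 0},
  {"tx": -1,"ty": 45,"tz": 10,"spin": 0},
  {"tx": -1,"ty": 40,"tz": 20,"spin": 0},
  {"tx": -1,"ty": 30,"tz": 20,"spin": 0},
  {"tx": -1,"ty": 17,"tz": 10,"spin": 0},
  {"tx": 0,"ty": 8,"tz": 10,"spin": 0},
  {"tx": 0,"ty": 0,"tz": 0,"spin": 0},
  {"tx": 0,"ty": 0,"tz": 0,"spin": 0},
  {"tx": 0,"ty": 0,"tz": 0,"spin": 0},
])

```text
time_s: 28.4
tcp_pos: [0.5848, -0.2618, 0.1088]
orientation: [-0.0, 0.999, 0.043, 0.001]
ft_force: [0.7, -0.2, -0.6]
width: 0.996
grasp_force: 0.0
```

```bash
python3 -c "
from h import *
c=shot('top');W=cloud(c)
for nm,a in dict(obtray=(.640,.241,.035,.104,.15),sq=(.462,.258,.035,.104,.15),can=(.551,.25,.035,.104,.15)).items():
    P=W[(np.hypot(W[...,0]-a[0],W[...,1]-a[1])<a[2])&(W[...,2]>a[3])&(W[...,2]<a[4])];Q=P[P[:,2]>.112]
    print(nm,cv2.minAreaRect((P[:,:2]*1000).astype(np.float32)),cv2.minEnclosingCircle((Q[:,:2]*1000).astype(np.float32)),np.median(P[:,2]))
delta(583.5,-263.5,16.5,np.radians(4.7))"
```

```text
obtray ((640.5099487304688, 239.08204650878906), (32.4732666015625, 54.18010711669922), 8.467550277709961) ((640.6747436523438, 239.55416870117188), 14.059286117553711) 0.10733607172140391
sq ((460.82928466796875, 258.6128234863281), (39.664676666259766, 41.454925537109375), 1.400577187538147) ((461.52496337890625, 258.7086486816406), 13.993613243103027) 0.10795435252206453
can ((550.6231079101562, 251.37413024902344), (47.306854248046875, 48.2901611328125), 1.7368972301483154) ((551.0440673828125, 251.76773071289062), 24.72762107849121) 0.11886861530869447
t 28.45 tcp [ 584.7 -262.   108.8] psi 4.95 tilt 0.07 spin 0.0043 txyz [-1.5  1.4 92.3] w 85.0 F [-0.5  0.1  0.4]
```

Request:
move_arm([
  {"tx": -1,"ty": 1,"tz": 20,"spin": 0},
  {"tx": 0,"ty": 0,"tz": 30,"spin": 0},
  {"tx": 0,"ty": 0,"tz": 22,"spin": 0},
  {"tx": 0,"ty": 0,"tz": 12,"spin": 0},
  {"tx": 0,"ty": 0,"tz": 5,"spin": 0},
  {"tx": 0,"ty": 0,"tz": 3,"spin": 0},
  {"tx": 0,"ty": 0,"tz": 0,"spin": 0},
  {"tx": 0,"ty": 0,"tz": 0,"spin": 0},
])

```text
time_s: 29.25
tcp_pos: [0.5836, -0.265, 0.0169]
orientation: [0.0, 0.999, 0.042, 0.001]
ft_force: [-0.3, -0.6, 0.5]
width: 1.003
grasp_force: 0.0
```

```bash
python3 -c "
from h import *
delta(583.5,-263.5,16.5,np.radians(4.7))"
```

```text
t 29.25 tcp [ 583.6 -265.    16.9] psi 4.8 tilt 0.07 spin 0.0018 txyz [ 0.1 -1.5  0.4] w 85.2 F [-0.3 -0.6  0.5]
```

Request:
move_arm([
  {"tx": 0,"ty": -1,"tz": 0,"spin": 0},
  {"tx": 0,"ty": 0,"tz": 0,"spin": 0},
  {"tx": 0,"ty": 0,"tz": 0,"spin": 0},
  {"tx": 0,"ty": 0,"tz": 0,"spin": 0},
  {"tx": 0,"ty": 0,"tz": 0,"spin": 0},
  {"tx": 0,"ty": 0,"tz": 0,"spin": 0},
  {"tx": 0,"ty": 0,"tz": 0,"spin": 0},
  {"tx": 0,"ty": 0,"tz": 0,"spin": 0},
], hand=1, force=90)

```text
time_s: 30.05
tcp_pos: [0.5831, -0.2636, 0.0169]
orientation: [-0.0, 0.999, 0.042, 0.0]
ft_force: [-1.9, 1.6, 9.8]
width: 0.561
grasp_force: 91.6
```

Request:
move_arm([
  {"tx": 0,"ty": 0,"tz": -10,"spin": 0},
  {"tx": 0,"ty": 0,"tz": -20,"spin": 0},
  {"tx": 0,"ty": 0,"tz": -30,"spin": 0},
  {"tx": 0,"ty": 0,"tz": -25,"spin": 0},
  {"tx": 0,"ty": 0,"tz": -10,"spin": 0},
  {"tx": 0,"ty": 0,"tz": 0,"spin": 0},
  {"tx": 0,"ty": 0,"tz": 0,"spin": 0},
])

```text
time_s: 30.75
tcp_pos: [0.5823, -0.2635, 0.11]
orientation: [-0.0, 0.999, 0.042, -0.001]
ft_force: [-0.1, 0.1, -6.6]
width: 0.556
grasp_force: 93.9
```

```bash
python3 -c "
from h import *
delta(637.9,28.4,110,np.radians(4.7))"
```

```text
t 30.75 tcp [ 582.3 -263.5  110. ] psi 4.81 tilt 0.08 spin 0.0019 txyz [ 7.990e+01 -2.862e+02  1.000e-01] w 47.3 F [-0.1  0.1 -6.6]
```

Request:
move_arm([
  {"tx": 4,"ty": -14,"tz": 0,"spin": 0},
  {"tx": 8,"ty": -28,"tz": 0,"spin": 0},
  {"tx": 10,"ty": -36,"tz": 0,"spin": 0},
  {"tx": 10,"ty": -36,"tz": 0,"spin": 0},
  {"tx": 10,"ty": -36,"tz": 0,"spin": 0},
  {"tx": 10,"ty": -36,"tz": 0,"spin": 0},
  {"tx": 10,"ty": -36,"tz": 0,"spin": 0},
  {"tx": 8,"ty": -30,"tz": 0,"spin": 0},
  {"tx": 6,"ty": -20,"tz": 0,"spin": 0},
  {"tx": 3,"ty": -10,"tz": 0,"spin": 0},
  {"tx": 1,"ty": -4,"tz": 0,"spin": 0},
  {"tx": 0,"ty": 0,"tz": 20,"spin": 0},
  {"tx": 0,"ty": 0,"tz": 20,"spin": 0},
  {"tx": 0,"ty": 0,"tz": 10,"spin": 0},
  {"tx": 0,"ty": 0,"tz": 0,"spin": 0},
  {"tx": 0,"ty": 0,"tz": 0,"spin": 0},
])

```text
time_s: 32.35
tcp_pos: [0.6389, 0.027, 0.0612]
orientation: [0.0, 0.999, 0.041, -0.0]
ft_force: [0.2, -0.9, -5.8]
width: 0.559
grasp_force: 94.2
```

```bash
python3 -c "
from h import *
shot('scene','s4.png');shot('wrist','w4.png')
delta(637.9,28.4,53,np.radians(4.7))
i=cv2.imread('pics/s4.png');cv2.imwrite('pics/s4c.png',cv2.resize(i[120:260,230:440],None,fx=3.5,fy=3.5))"
```

```text
t 32.45 tcp [639.3  27.5  61.8] psi 4.77 tilt 0.07 spin 0.0012 txyz [-1.3 -1.1  8.8] w 47.4 F [-0.3  0.6 -6.8]
```

View pics/s4c.png

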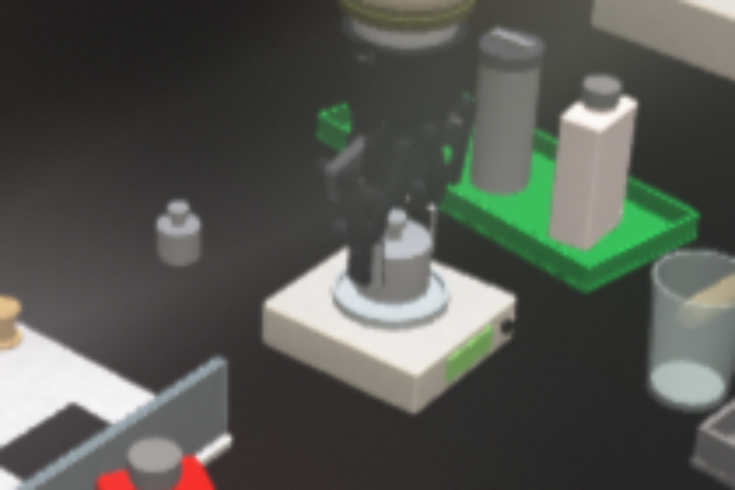

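The weight hangs level just above the dish (392,285), and the canister and oblong bottle stand upright in the tray.

Request:
move_arm([
  {"tx": -1,"ty": -1,"tz": 3,"spin": 0},
  {"tx": 0,"ty": 0,"tz": 2.5,"spin": 0},
  {"tx": 0,"ty": 0,"tz": 1,"spin": 0},
  {"tx": 0,"ty": 0,"tz": 0.5,"spin": 0},
  {"tx": 0,"ty": 0,"tz": 0.5,"spin": 0},
  {"tx": 0,"ty": 0,"tz": 0.5,"spin": 0},
  {"tx": 0,"ty": 0,"tz": 0,"spin": 0},
  {"tx": 0,"ty": 0,"tz": 0,"spin": 0},
])

```text
time_s: 33.25
tcp_pos: [0.6377, 0.0288, 0.053]
orientation: [0.0, 0.999, 0.042, 0.0]
ft_force: [-0.3, -0.3, -5.5]
width: 0.561
grasp_force: 94.7
```

Request:
move_arm([
  {"tx": 0,"ty": 0,"tz": 0.5,"spin": 0},
  {"tx": 0,"ty": 0,"tz": 0.3,"spin": 0},
  {"tx": 0,"ty": 0,"tz": 0,"spin": 0},
  {"tx": 0,"ty": 0,"tz": 0,"spin": 0},
])

```text
time_s: 33.65
tcp_pos: [0.6377, 0.0288, 0.0529]
orientation: [-0.0, 0.999, 0.042, 0.0]
ft_force: [-3.3, 0.1, 6.1]
width: 0.561
grasp_force: 95.4
```

Request:
move_arm([
  {"tx": 0,"ty": 0,"tz": 0,"spin": 0},
  {"tx": 0,"ty": 0,"tz": 0,"spin": 0},
  {"tx": 0,"ty": 0,"tz": 0,"spin": 0},
  {"tx": 0,"ty": 0,"tz": 0,"spin": 0},
  {"tx": 0,"ty": 0,"tz": 0,"spin": 0},
  {"tx": 0,"ty": 0,"tz": -10,"spin": 0},
  {"tx": 0,"ty": 0,"tz": -30,"spin": 0},
  {"tx": 0,"ty": 0,"tz": -45,"spin": 0},
  {"tx": 0,"ty": 0,"tz": -45,"spin": 0},
  {"tx": 0,"ty": 0,"tz": -10,"spin": 0},
], hand=0)

```text
time_s: 34.65
tcp_pos: [0.64, 0.0286, 0.198]
orientation: [-0.0, 0.999, 0.042, 0.004]
ft_force: [0.1, -0.9, 0.2]
width: 0.998
grasp_force: 0.0
```

Request:
move_arm([
  {"tx": 0,"ty": 0,"tz": 0,"spin": -0.14},
  {"tx": 0,"ty": 0,"tz": 0,"spin": -0.14},
  {"tx": 0,"ty": 0,"tz": 0,"spin": -0.14},
  {"tx": 0,"ty": 0,"tz": 0,"spin": -0.14},
  {"tx": 0,"ty": 0,"tz": 0,"spin": -0.14},
  {"tx": 0,"ty": 0,"tz": 0,"spin": -0.14},
  {"tx": 0,"ty": 0,"tz": 0,"spin": -0.14},
  {"tx": 0,"ty": 0,"tz": 0,"spin": -0.14},
  {"tx": 0,"ty": 0,"tz": 0,"spin": -0.14},
  {"tx": 0,"ty": 0,"tz": 0,"spin": -0.14},
  {"tx": 0,"ty": 0,"tz": 0,"spin": -0.14},
  {"tx": 0,"ty": 0,"tz": 0,"spin": -0.03},
])

```text
time_s: 35.85
tcp_pos: [0.6374, 0.0284, 0.1921]
orientation: [-0.0, 0.676, 0.737, -0.0]
ft_force: [-0.9, 0.1, 0.3]
width: 1.001
grasp_force: 0.0
```

Request:
move_arm([
  {"tx": 15,"ty": -4,"tz": 0,"spin": 0},
  {"tx": 30,"ty": -9,"tz": 0,"spin": 0},
  {"tx": 40,"ty": -12,"tz": 0,"spin": 0},
  {"tx": 40,"ty": -12,"tz": 0,"spin": 0},
  {"tx": 40,"ty": -12,"tz": 0,"spin": 0},
  {"tx": 35,"ty": -11,"tz": 0,"spin": 0},
  {"tx": 19,"ty": -6,"tz": 0,"spin": 0},
  {"tx": 10,"ty": -2,"tz": 0,"spin": 0},
  {"tx": 0,"ty": 0,"tz": 0,"spin": 0},
  {"tx": 0,"ty": 0,"tz": 0,"spin": 0},
  {"tx": 0,"ty": 0,"tz": 0,"spin": 0},
])

```text
time_s: 36.95
tcp_pos: [0.5515, 0.2497, 0.192]
orientation: [0.0, 0.678, 0.735, -0.0]
ft_force: [-0.2, -0.2, -0.1]
width: 0.999
grasp_force: 0.0
```

```bash
python3 -c "
from h import *
c=shot('scene','s5.png');W=cloud(c)
P=W[(np.hypot(W[...,0]-.638,W[...,1]-.028)<.034)&(W[...,2]>.075)&(W[...,2]<.084)];print('wt',cv2.minEnclosingCircle((P[:,:2]*1000).astype(np.float32)),np.median(P[:,2]))
c=shot('wrist');W=cloud(c)
for nm,a in dict(obs=(.640,.240,.035,.102,.112),sqs=(.462,.258,.035,.102,.112),ob=(.640,.240,.025,.118,.15),sq=(.462,.258,.025,.118,.15),can=(.551,.25,.035,.117,.15)).items():
    P=W[(np.hypot(W[...,0]-a[0],W[...,1]-a[1])<a[2])&(W[...,2]>a[3])&(W[...,2]<a[4])]
    if len(P)>20: print(nm,cv2.minAreaRect((P[:,:2]*1000).astype(np.float32)),np.median(P[:,2]))
delta(551,251.5,63)"
```

```text
wt ((637.3866577148438, 24.920955657958984), 26.07192611694336) 0.07864212801608261
obs ((640.598388671875, 240.05584716796875), (33.67088317871094, 55.507301330566406), 7.41764497756958) 0.10513062600334741
sqs ((461.7907409667969, 259.544189453125), (41.26158142089844, 41.46500015258789), 4.207712650299072) 0.10481724042984134
ob ((640.876708984375, 239.85105895996094), (27.603193283081055, 27.596208572387695), 8.945381164550781) 0.12330368635668172
sq ((461.31549072265625, 259.14971923828125), (27.759260177612305, 27.28555679321289), 77.36537170410156) 0.12305323306537455
can ((550.7063598632812, 252.0580596923828), (47.998016357421875, 47.87590789794922), 51.60627746582031) 0.1184683305140275
t 37.05 tcp [551.5 249.9 192.1] psi 94.61 tilt 0.03 spin -0.0015 txyz [  1.7  -0.4 129.1] w 84.8 F [0.7 0.2 0.1]
```

Request:
move_arm([
  {"tx": 2,"ty": -0.5,"tz": 20,"spin": 0},
  {"tx": 0,"ty": 0,"tz": 35,"spin": 0},
  {"tx": 0,"ty": 0,"tz": 35,"spin": 0},
  {"tx": 0,"ty": 0,"tz": 25,"spin": 0},
  {"tx": 0,"ty": 0,"tz": 10,"spin": 0},
  {"tx": 0,"ty": 0,"tz": 3,"spin": 0},
  {"tx": 0,"ty": 0,"tz": 0,"spin": 0},
  {"tx": 0,"ty": 0,"tz": 0,"spin": 0},
])

```text
time_s: 37.85
tcp_pos: [0.551, 0.2535, 0.0654]
orientation: [0.0, 0.677, 0.736, 0.001]
ft_force: [-0.0, -0.3, 0.0]
width: 0.995
grasp_force: 0.0
```

Request:
move_arm([
  {"tx": 0,"ty": 0,"tz": 0,"spin": 0},
  {"tx": 0,"ty": 0,"tz": 0,"spin": 0},
  {"tx": 0,"ty": 0,"tz": 0,"spin": 0},
  {"tx": 0,"ty": 0,"tz": 0,"spin": 0},
  {"tx": 0,"ty": 0,"tz": 0,"spin": 0},
  {"tx": 0,"ty": 0,"tz": 0,"spin": 0},
  {"tx": 0,"ty": 0,"tz": 0,"spin": 0},
], hand=1, force=50)

```text
time_s: 38.55
tcp_pos: [0.5506, 0.2534, 0.065]
orientation: [0.0, 0.677, 0.736, 0.0]
ft_force: [-1.1, -0.2, 6.2]
width: 0.527
grasp_force: 50.4
```

```bash
python3 -c "
from h import *
delta(590.3,-325.8,180)"
```

```text
t 38.55 tcp [550.6 253.4  65. ] psi 94.76 tilt 0.06 spin 0.001 txyz [-580.5   -8.3 -115.1] w 44.8 F [-1.1 -0.2  6.2]
```

Request:
move_arm([
  {"tx": 0,"ty": 0,"tz": -15,"spin": 0},
  {"tx": 0,"ty": 0,"tz": -30,"spin": 0},
  {"tx": 0,"ty": 0,"tz": -35,"spin": 0},
  {"tx": -15,"ty": 0,"tz": -35,"spin": 0},
  {"tx": -30,"ty": 0,"tz": 0,"spin": 0},
  {"tx": -44,"ty": -1,"tz": 0,"spin": 0},
  {"tx": -44,"ty": -1,"tz": 0,"spin": 0},
  {"tx": -44,"ty": -1,"tz": 0,"spin": 0},
  {"tx": -44,"ty": -1,"tz": 0,"spin": 0},
  {"tx": -44,"ty": -1,"tz": 0,"spin": 0},
  {"tx": -44,"ty": -1,"tz": 0,"spin": 0},
  {"tx": -44,"ty": -1,"tz": 0,"spin": 0},
  {"tx": -44,"ty": -1,"tz": 0,"spin": 0},
  {"tx": -44,"ty": 0,"tz": 0,"spin": 0},
  {"tx": -44,"ty": 0,"tz": 0,"spin": 0},
  {"tx": -44,"ty": 0,"tz": 0,"spin": 0},
  {"tx": -28,"ty": 0,"tz": 0,"spin": 0},
  {"tx": -14,"ty": 0,"tz": 0,"spin": 0},
  {"tx": -8,"ty": 0,"tz": 0,"spin": 0},
  {"tx": 0,"ty": 0,"tz": 0,"spin": 0},
])

```text
time_s: 40.55
tcp_pos: [0.5902, -0.3241, 0.1793]
orientation: [-0.0, 0.677, 0.736, 0.0]
ft_force: [-0.3, 0.3, -2.9]
width: 0.529
grasp_force: 51.9
```

Request:
move_arm([
  {"tx": 0,"ty": 0,"tz": 20,"spin": 0},
  {"tx": 0,"ty": 0,"tz": 35,"spin": 0},
  {"tx": 0,"ty": 0,"tz": 25,"spin": 0},
  {"tx": 0,"ty": 0,"tz": 15,"spin": 0},
  {"tx": 0,"ty": 0,"tz": 5,"spin": 0},
  {"tx": 0,"ty": 0,"tz": 0,"spin": 0},
  {"tx": 0,"ty": 0,"tz": 0,"spin": 0},
  {"tx": 0,"ty": 0,"tz": 0,"spin": 0},
])

```text
time_s: 41.35
tcp_pos: [0.591, -0.3246, 0.0805]
orientation: [0.001, 0.677, 0.736, 0.0]
ft_force: [-0.5, -0.2, -2.0]
width: 0.529
grasp_force: 51.9
```

```bash
python3 -c "
from h import *
delta(590.3,-324.4,72)"
```

```text
t 41.35 tcp [ 591.  -324.6   80.5] psi 94.76 tilt 0.12 spin 0.001 txyz [ 0.3 -0.7  8.5] w 45.0 F [-0.5 -0.2 -2. ]
```

Request:
move_arm([
  {"tx": 0,"ty": -0.5,"tz": 4,"spin": 0},
  {"tx": 0,"ty": 0,"tz": 2,"spin": 0},
  {"tx": 0,"ty": 0,"tz": 1,"spin": 0},
  {"tx": 0,"ty": 0,"tz": 0.5,"spin": 0},
  {"tx": 0,"ty": 0,"tz": 0.5,"spin": 0},
  {"tx": 0,"ty": 0,"tz": 0.5,"spin": 0},
  {"tx": 0,"ty": 0,"tz": 0.4,"spin": 0},
  {"tx": 0,"ty": 0,"tz": 0,"spin": 0},
  {"tx": 0,"ty": 0,"tz": 0,"spin": 0},
])

```text
time_s: 42.25
tcp_pos: [0.5896, -0.3246, 0.072]
orientation: [0.0, 0.677, 0.736, -0.0]
ft_force: [-5.5, 1.1, 14.2]
width: 0.528
grasp_force: 53.5
```

Request:
move_arm([
  {"tx": 0,"ty": 0,"tz": -0.3,"spin": 0},
  {"tx": 0,"ty": 0,"tz": 0,"spin": 0},
  {"tx": 0,"ty": 0,"tz": 0,"spin": 0},
  {"tx": 0,"ty": 0,"tz": 0,"spin": 0},
  {"tx": 0,"ty": 0,"tz": 0,"spin": 0},
  {"tx": 0,"ty": 0,"tz": -10,"spin": 0},
  {"tx": 0,"ty": 0,"tz": -30,"spin": 0},
  {"tx": 0,"ty": 0,"tz": -45,"spin": 0},
  {"tx": 0,"ty": 0,"tz": -35,"spin": 0},
], hand=0)

```text
time_s: 43.15
tcp_pos: [0.5901, -0.3244, 0.1933]
orientation: [0.001, 0.677, 0.736, 0.0]
ft_force: [0.3, -0.4, -0.1]
width: 1.0
grasp_force: 0.0
```

Request:
move_arm([
  {"tx": 20,"ty": -3,"tz": 0,"spin": 0},
  {"tx": 40,"ty": -5,"tz": 0,"spin": 0},
  {"tx": 46,"ty": -6,"tz": 0,"spin": 0},
  {"tx": 46,"ty": -6,"tz": 0,"spin": 0},
  {"tx": 46,"ty": -6,"tz": 0,"spin": 0},
  {"tx": 46,"ty": -6,"tz": 0,"spin": 0},
  {"tx": 46,"ty": -6,"tz": 0,"spin": 0},
  {"tx": 46,"ty": -6,"tz": 0,"spin": 0},
  {"tx": 46,"ty": -6,"tz": 0,"spin": 0},
  {"tx": 46,"ty": -6,"tz": 0,"spin": 0},
  {"tx": 46,"ty": -7,"tz": 0,"spin": 0},
  {"tx": 46,"ty": -7,"tz": 0,"spin": 0},
  {"tx": 40,"ty": -6,"tz": 0,"spin": 0},
  {"tx": 20,"ty": -3,"tz": 0,"spin": 0},
  {"tx": 10,"ty": -1,"tz": 0,"spin": 0},
  {"tx": 2,"ty": 0,"tz": 0,"spin": 0},
  {"tx": 0,"ty": 0,"tz": 0,"spin": 0},
  {"tx": 0,"ty": 0,"tz": 0,"spin": 0},
])

```text
time_s: 44.95
tcp_pos: [0.4615, 0.2572, 0.1906]
orientation: [0.0, 0.678, 0.735, -0.0]
ft_force: [0.1, -0.4, -0.7]
width: 0.996
grasp_force: 0.0
```

```bash
python3 -c "
from h import *
c=shot('top');W=cloud(c)
for nm,a in dict(lid=(.590,-.326,.035,.116,.14)).items():
    P=W[(np.hypot(W[...,0]-a[0],W[...,1]-a[1])<a[2])&(W[...,2]>a[3])&(W[...,2]<a[4])]
    if len(P)>20: print(nm,cv2.minEnclosingCircle((P[:,:2]*1000).astype(np.float32)),np.median(P[:,2]))
P=W[(np.hypot(W[...,0]-.638,W[...,1]-.028)<.034)&(W[...,2]>.075)&(W[...,2]<.084)];print('wt',cv2.minEnclosingCircle((P[:,:2]*1000).astype(np.float32)),np.median(P[:,2]))
delta(461.5,259,66)"
```

```text
lid ((589.9060668945312, -325.8240661621094), 25.101783752441406) 0.12658290607377354
wt ((638.09033203125, 28.602764129638672), 24.8332576751709) 0.08004300942101106
t 45.0 tcp [461.5 257.3 190.5] psi 94.63 tilt 0.04 spin -0.0012 txyz [  1.8   0.2 124.5] w 84.7 F [-0.2  0.1 -0. ]
```

Canister at (589.9,-325.8), on the round-mat centre within about 0.5 mm; weight centred in the dish. Next the square bottle.

Request:
move_arm([
  {"tx": 1,"ty": 0,"tz": 20,"spin": 0},
  {"tx": 0,"ty": 0,"tz": 35,"spin": 0},
  {"tx": 0,"ty": 0,"tz": 35,"spin": 0},
  {"tx": 0,"ty": 0,"tz": 23,"spin": 0},
  {"tx": 0,"ty": 0,"tz": 8,"spin": 0},
  {"tx": 0,"ty": 0,"tz": 3,"spin": 0},
  {"tx": 0,"ty": 0,"tz": 0,"spin": 0},
  {"tx": 0,"ty": 0,"tz": 0,"spin": 0},
])

```text
time_s: 45.8
tcp_pos: [0.4615, 0.26, 0.0676]
orientation: [0.0, 0.677, 0.736, 0.001]
ft_force: [0.1, -0.0, -0.4]
width: 1.002
grasp_force: 0.0
```

Request:
move_arm([
  {"tx": 0,"ty": 0,"tz": 0,"spin": 0},
  {"tx": 0,"ty": 0,"tz": 0,"spin": 0},
  {"tx": 0,"ty": 0,"tz": 0,"spin": 0},
  {"tx": 0,"ty": 0,"tz": 0,"spin": 0},
  {"tx": 0,"ty": 0,"tz": 0,"spin": 0},
  {"tx": 0,"ty": 0,"tz": 0,"spin": 0},
  {"tx": 0,"ty": 0,"tz": 0,"spin": 0},
], hand=1, force=40)

```text
time_s: 46.5
tcp_pos: [0.461, 0.26, 0.0672]
orientation: [0.0, 0.677, 0.736, 0.0]
ft_force: [-1.3, -0.4, 6.4]
width: 0.486
grasp_force: 39.6
```

```bash
python3 -c "
from h import *
delta(521.8,-267.7,180)"
```

```text
t 46.5 tcp [461.  260.   67.2] psi 94.75 tilt 0.04 spin 0.0008 txyz [-530.9   17.  -112.9] w 41.3 F [-1.3 -0.4  6.4]
```

Request:
move_arm([
  {"tx": 0,"ty": 0,"tz": -15,"spin": 0},
  {"tx": 0,"ty": 0,"tz": -30,"spin": 0},
  {"tx": 0,"ty": 0,"tz": -35,"spin": 0},
  {"tx": -15,"ty": 0,"tz": -33,"spin": 0},
  {"tx": -30,"ty": 1,"tz": 0,"spin": 0},
  {"tx": -44,"ty": 2,"tz": 0,"spin": 0},
  {"tx": -44,"ty": 2,"tz": 0,"spin": 0},
  {"tx": -44,"ty": 2,"tz": 0,"spin": 0},
  {"tx": -44,"ty": 2,"tz": 0,"spin": 0},
  {"tx": -44,"ty": 2,"tz": 0,"spin": 0},
  {"tx": -44,"ty": 2,"tz": 0,"spin": 0},
  {"tx": -44,"ty": 1,"tz": 0,"spin": 0},
  {"tx": -44,"ty": 1,"tz": 0,"spin": 0},
  {"tx": -44,"ty": 1,"tz": 0,"spin": 0},
  {"tx": -44,"ty": 1,"tz": 0,"spin": 0},
  {"tx": -28,"ty": 0,"tz": 0,"spin": 0},
  {"tx": -13,"ty": 0,"tz": 0,"spin": 0},
  {"tx": -4,"ty": 0,"tz": 0,"spin": 0},
  {"tx": 0,"ty": 0,"tz": 0,"spin": 0},
  {"tx": 0,"ty": 0,"tz": 0,"spin": 0},
])

```text
time_s: 48.5
tcp_pos: [0.5219, -0.2649, 0.1796]
orientation: [-0.0, 0.676, 0.737, 0.0]
ft_force: [0.2, -1.0, -2.2]
width: 0.489
grasp_force: 41.1
```

Request:
move_arm([
  {"tx": 0,"ty": 0,"tz": 20,"spin": 0},
  {"tx": 0,"ty": 0,"tz": 35,"spin": 0},
  {"tx": 0,"ty": 0,"tz": 25,"spin": 0},
  {"tx": 0,"ty": 0,"tz": 15,"spin": 0},
  {"tx": 0,"ty": 0,"tz": 5,"spin": 0},
  {"tx": 0,"ty": 0,"tz": 0,"spin": 0},
  {"tx": 0,"ty": 0,"tz": 0,"spin": 0},
  {"tx": 0,"ty": 0,"tz": 0,"spin": 0},
])

```text
time_s: 49.3
tcp_pos: [0.5223, -0.2668, 0.0806]
orientation: [0.001, 0.677, 0.736, 0.0]
ft_force: [-0.0, 0.1, -2.4]
width: 0.49
grasp_force: 41.1
```

```bash
python3 -c "
from h import *
delta(521.8,-266.7,74.2)"
```

```text
t 49.3 tcp [ 522.3 -266.8   80.6] psi 94.77 tilt 0.09 spin 0.0013 txyz [ 0.2 -0.5  6.4] w 41.6 F [-0.   0.1 -2.4]
```

Request:
move_arm([
  {"tx": 0,"ty": 0,"tz": 3,"spin": 0},
  {"tx": 0,"ty": 0,"tz": 1.5,"spin": 0},
  {"tx": 0,"ty": 0,"tz": 0.5,"spin": 0},
  {"tx": 0,"ty": 0,"tz": 0.5,"spin": 0},
  {"tx": 0,"ty": 0,"tz": 0.5,"spin": 0},
  {"tx": 0,"ty": 0,"tz": 0.5,"spin": 0},
  {"tx": 0,"ty": 0,"tz": 0,"spin": 0},
  {"tx": 0,"ty": 0,"tz": 0,"spin": 0},
])

```text
time_s: 50.1
tcp_pos: [0.5217, -0.267, 0.0742]
orientation: [0.0, 0.677, 0.736, -0.0]
ft_force: [-3.0, 0.1, 11.5]
width: 0.491
grasp_force: 42.6
```

Request:
move_arm([
  {"tx": 0,"ty": 0,"tz": 0,"spin": 0},
  {"tx": 0,"ty": 0,"tz": 0,"spin": 0},
  {"tx": 0,"ty": 0,"tz": 0,"spin": 0},
  {"tx": 0,"ty": 0,"tz": 0,"spin": 0},
  {"tx": 0,"ty": 0,"tz": 0,"spin": 0},
  {"tx": 0,"ty": 0,"tz": -10,"spin": 0},
  {"tx": 0,"ty": 0,"tz": -30,"spin": 0},
  {"tx": 0,"ty": 0,"tz": -45,"spin": 0},
  {"tx": 0,"ty": 0,"tz": -35,"spin": 0},
], hand=0)

```text
time_s: 51.0
tcp_pos: [0.522, -0.2667, 0.1956]
orientation: [0.0, 0.677, 0.736, 0.0]
ft_force: [1.4, -0.3, 0.3]
width: 1.001
grasp_force: 0.0
```

Request:
move_arm([
  {"tx": 20,"ty": 6,"tz": 0,"spin": 0},
  {"tx": 40,"ty": 13,"tz": 0,"spin": 0},
  {"tx": 46,"ty": 15,"tz": 0,"spin": 0},
  {"tx": 46,"ty": 15,"tz": 0,"spin": 0},
  {"tx": 46,"ty": 15,"tz": 0,"spin": 0},
  {"tx": 46,"ty": 15,"tz": 0,"spin": 0},
  {"tx": 46,"ty": 15,"tz": 0,"spin": 0},
  {"tx": 46,"ty": 15,"tz": 0,"spin": 0},
  {"tx": 46,"ty": 15,"tz": 0,"spin": 0},
  {"tx": 46,"ty": 15,"tz": 0,"spin": 0},
  {"tx": 40,"ty": 13,"tz": 0,"spin": 0},
  {"tx": 20,"ty": 6,"tz": 0,"spin": 0},
  {"tx": 7,"ty": 2,"tz": 0,"spin": 0},
  {"tx": 0,"ty": 0,"tz": 0,"spin": -0.045},
  {"tx": 0,"ty": 0,"tz": 0,"spin": 0},
  {"tx": 0,"ty": 0,"tz": 0,"spin": 0},
])

```text
time_s: 52.6
tcp_pos: [0.6403, 0.2376, 0.1932]
orientation: [0.0, 0.662, 0.75, -0.0]
ft_force: [-0.5, 0.1, -1.3]
width: 0.998
grasp_force: 0.0
```

```bash
python3 -c "
from h import *
c=shot('top');W=cloud(c)
for nm,a in dict(sqs=(.5218,-.2677,.035,.106,.12),sq=(.5218,-.2677,.025,.122,.14),ob=(.6407,.2397,.025,.117,.14)).items():
    P=W[(np.hypot(W[...,0]-a[0],W[...,1]-a[1])<a[2])&(W[...,2]>a[3])&(W[...,2]<a[4])]
    if len(P)>20: print(nm,cv2.minAreaRect((P[:,:2]*1000).astype(np.float32)),np.median(P[:,2]))
delta(640.7,239.7,66,np.radians(97.4))"
```

```text
sqs ((522.2374877929688, -266.82049560546875), (40.64640426635742, 42.826290130615234), 1.6128944158554077) 0.11277968503834301
sq ((521.9382934570312, -266.7506103515625), (26.483964920043945, 26.656993865966797), 70.0595474243164) 0.1310469196720881
ob ((640.7003784179688, 239.0840301513672), (26.776655197143555, 26.66838836669922), 5.452346324920654) 0.12363095055258688
t 52.65 tcp [640.3 237.8 193.2] psi 97.16 tilt 0.05 spin -0.0042 txyz [  1.9   0.6 127.2] w 85.4 F [0.7 0.  0.2]
```

Request:
move_arm([
  {"tx": 0,"ty": 0,"tz": 20,"spin": 0},
  {"tx": 0,"ty": 0,"tz": 35,"spin": 0},
  {"tx": 0,"ty": 0,"tz": 35,"spin": 0},
  {"tx": 0,"ty": 0,"tz": 25,"spin": 0},
  {"tx": 0,"ty": 0,"tz": 8,"spin": 0},
  {"tx": 0,"ty": 0,"tz": 3,"spin": 0},
  {"tx": 0,"ty": 0,"tz": 0,"spin": 0},
  {"tx": 0,"ty": 0,"tz": 0,"spin": 0},
])

```text
time_s: 53.45
tcp_pos: [0.641, 0.2399, 0.0686]
orientation: [0.0, 0.661, 0.751, 0.001]
ft_force: [0.4, 0.2, -0.1]
width: 0.998
grasp_force: 0.0
```

Request:
move_arm([
  {"tx": 0,"ty": 0,"tz": 0,"spin": 0},
  {"tx": 0,"ty": 0,"tz": 0,"spin": 0},
  {"tx": 0,"ty": 0,"tz": 0,"spin": 0},
  {"tx": 0,"ty": 0,"tz": 0,"spin": 0},
  {"tx": 0,"ty": 0,"tz": 0,"spin": 0},
  {"tx": 0,"ty": 0,"tz": 0,"spin": 0},
  {"tx": 0,"ty": 0,"tz": 0,"spin": 0},
  {"tx": 0,"ty": 0,"tz": 0,"spin": 0},
], hand=1)

```text
time_s: 54.25
tcp_pos: [0.6404, 0.2398, 0.0674]
orientation: [0.0, 0.66, 0.751, 0.0]
ft_force: [-0.3, -0.6, 5.3]
width: 0.393
grasp_force: 41.8
```

Request:
move_arm([
  {"tx": 0,"ty": 0,"tz": -15,"spin": 0},
  {"tx": 0,"ty": 0,"tz": -30,"spin": 0},
  {"tx": 0,"ty": 0,"tz": -40,"spin": 0},
  {"tx": 0,"ty": 0,"tz": -40,"spin": 0},
  {"tx": 0,"ty": 0,"tz": -20,"spin": 0.045},
  {"tx": 0,"ty": 0,"tz": 0,"spin": 0},
  {"tx": 0,"ty": 0,"tz": 0,"spin": 0},
])

```text
time_s: 54.95
tcp_pos: [0.6398, 0.2394, 0.2121]
orientation: [0.0, 0.677, 0.736, -0.0]
ft_force: [-1.6, 0.1, -2.9]
width: 0.393
grasp_force: 41.2
```

```bash
python3 -c "
from h import *
delta(578.6,-200.2,212)"
```

```text
t 54.95 tcp [639.8 239.4 212.1] psi 94.81 tilt 0.02 spin 0.0018 txyz [-4.33e+02 -9.78e+01  3.00e-01] w 33.4 F [-1.6  0.1 -2.9]
```

Request:
move_arm([
  {"tx": -12,"ty": -3,"tz": 0,"spin": 0},
  {"tx": -25,"ty": -6,"tz": 0,"spin": 0},
  {"tx": -36,"ty": -8,"tz": 0,"spin": 0},
  {"tx": -40,"ty": -9,"tz": 0,"spin": 0},
  {"tx": -40,"ty": -9,"tz": 0,"spin": 0},
  {"tx": -40,"ty": -9,"tz": 0,"spin": 0},
  {"tx": -40,"ty": -9,"tz": 0,"spin": 0},
  {"tx": -40,"ty": -9,"tz": 0,"spin": 0},
  {"tx": -40,"ty": -9,"tz": 0,"spin": 0},
  {"tx": -40,"ty": -9,"tz": 0,"spin": 0},
  {"tx": -34,"ty": -8,"tz": 0,"spin": 0},
  {"tx": -24,"ty": -5,"tz": 0,"spin": 0},
  {"tx": -15,"ty": -3,"tz": 0,"spin": 0},
  {"tx": -7,"ty": -2,"tz": 0,"spin": 0},
  {"tx": 0,"ty": 0,"tz": 0,"spin": 0},
  {"tx": 0,"ty": 0,"tz": 0,"spin": 0},
])

```text
time_s: 56.55
tcp_pos: [0.5786, -0.1984, 0.2118]
orientation: [-0.0, 0.677, 0.736, 0.0]
ft_force: [0.5, -0.2, -2.3]
width: 0.39
grasp_force: 41.1
```

Request:
move_arm([
  {"tx": 0,"ty": 0,"tz": 20,"spin": 0},
  {"tx": 0,"ty": 0,"tz": 35,"spin": 0},
  {"tx": 0,"ty": 0,"tz": 35,"spin": 0},
  {"tx": 0,"ty": 0,"tz": 25,"spin": 0},
  {"tx": 0,"ty": 0,"tz": 13,"spin": 0},
  {"tx": 0,"ty": 0,"tz": 4,"spin": 0},
  {"tx": 0,"ty": 0,"tz": 0,"spin": 0},
  {"tx": 0,"ty": 0,"tz": 0,"spin": 0},
])

```text
time_s: 57.35
tcp_pos: [0.5793, -0.1997, 0.0813]
orientation: [0.001, 0.677, 0.736, 0.0]
ft_force: [0.3, 0.4, -1.7]
width: 0.395
grasp_force: 41.0
```

```bash
python3 -c "
from h import *
delta(578.6,-200.2,74.4)"
```

```text
t 57.35 tcp [ 579.3 -199.7   81.3] psi 94.78 tilt 0.1 spin 0.0014 txyz [-0.4 -0.7  6.9] w 33.5 F [ 0.3  0.4 -1.7]
```

Request:
move_arm([
  {"tx": -0.5,"ty": -0.5,"tz": 3,"spin": 0},
  {"tx": 0,"ty": 0,"tz": 1.5,"spin": 0},
  {"tx": 0,"ty": 0,"tz": 0.5,"spin": 0},
  {"tx": 0,"ty": 0,"tz": 0.5,"spin": 0},
  {"tx": 0,"ty": 0,"tz": 0.5,"spin": 0},
  {"tx": 0,"ty": 0,"tz": 0.5,"spin": 0},
  {"tx": 0,"ty": 0,"tz": 0.4,"spin": 0},
  {"tx": 0,"ty": 0,"tz": 0,"spin": 0},
  {"tx": 0,"ty": 0,"tz": 0,"spin": 0},
])

```text
time_s: 58.25
tcp_pos: [0.5781, -0.2005, 0.0744]
orientation: [0.0, 0.677, 0.736, -0.0]
ft_force: [-3.1, -0.0, 11.3]
width: 0.394
grasp_force: 42.5
```

Contact. Release, lift and move clear, then check.

Request:
move_arm([
  {"tx": 0,"ty": 0,"tz": 0,"spin": 0},
  {"tx": 0,"ty": 0,"tz": 0,"spin": 0},
  {"tx": 0,"ty": 0,"tz": 0,"spin": 0},
  {"tx": 0,"ty": 0,"tz": 0,"spin": 0},
  {"tx": 0,"ty": 0,"tz": 0,"spin": 0},
  {"tx": 0,"ty": 0,"tz": -10,"spin": 0},
  {"tx": 0,"ty": 0,"tz": -30,"spin": 0},
  {"tx": 0,"ty": 0,"tz": -45,"spin": 0},
  {"tx": 0,"ty": 0,"tz": -35,"spin": 0},
  {"tx": 30,"ty": -10,"tz": -20,"spin": 0},
  {"tx": 40,"ty": -20,"tz": 0,"spin": 0},
  {"tx": 40,"ty": -20,"tz": 0,"spin": 0},
  {"tx": 40,"ty": -20,"tz": 0,"spin": 0},
  {"tx": 40,"ty": -20,"tz": 0,"spin": 0},
  {"tx": 20,"ty": -10,"tz": 0,"spin": 0},
  {"tx": 0,"ty": 0,"tz": 0,"spin": 0},
  {"tx": 0,"ty": 0,"tz": 0,"spin": 0},
  {"tx": 0,"ty": 0,"tz": 0,"spin": 0},
], hand=0)

```text
time_s: 60.05
tcp_pos: [0.4615, -0.0003, 0.2135]
orientation: [0.0, 0.678, 0.735, 0.0]
ft_force: [-0.5, -0.5, -0.1]
width: 1.001
grasp_force: 0.0
```

```bash
python3 -c "
from h import *
c=shot('scene','s9.png')
c=shot('top','t9.png');W=cloud(c)
for nm,a in dict(can=(.590,-.326,.035,.116,.14),sqs=(.5218,-.2677,.035,.106,.12),sq=(.5218,-.2677,.025,.122,.14),obs=(.5786,-.2,.04,.106,.12),ob=(.5786,-.2,.025,.122,.14),wt=(.638,.0285,.034,.075,.084)).items():
    P=W[(np.hypot(W[...,0]-a[0],W[...,1]-a[1])<a[2])&(W[...,2]>a[3])&(W[...,2]<a[4])]
    if len(P)>20: print(nm,cv2.minAreaRect((P[:,:2]*1000).astype(np.float32)),np.median(P[:,2]))
"
```

```text
can ((589.3735961914062, -325.2193298339844), (47.10538101196289, 48.808040618896484), 1.6755751371383667) 0.12663739127853924
sqs ((522.2495727539062, -267.07330322265625), (40.60464096069336, 41.9917106628418), 1.5628986358642578) 0.11263190716648164
sq ((521.7368774414062, -266.77520751953125), (26.378986358642578, 27.125539779663086), 68.73626708984375) 0.13120252957829603
obs ((578.9000244140625, -200.29014587402344), (34.10519027709961, 57.1177864074707), 5.074808597564697) 0.11263095387269206
ob ((578.77197265625, -199.89810180664062), (26.809551239013672, 26.597774505615234), 70.29141235351562) 0.13121118809433674
wt ((637.7919311523438, 28.54583740234375), (49.26604080200195, 46.86231994628906), 1.5666239261627197) 0.07995913520444625
```

View pics/s9.png

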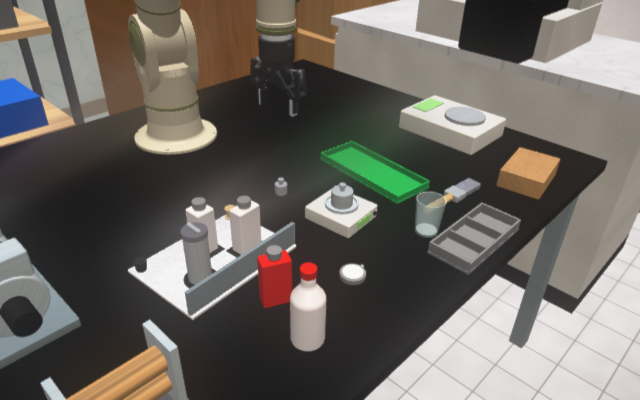

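The containers stand on their mats (197,250; 203,217; 245,225), the weight sits in the dish (342,197), and the small weight is untouched (281,187).

```bash
python3 -c "
from h import *
print(job_done())"
```

```text
the job is handed in; nothing more can be done
None
```

The job is done and handed in at about 60 s: the big weight is in the dish, the three containers are upright within about 1 mm of the centres of their own mats, and the small weight was not moved.

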